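# Lock spent block batteries in the clockwork time-lock tray

## Robot

A 6-joint arm with a two-finger parallel gripper is mounted at the origin on the work surface. World frame = base frame: x ahead of the robot, y to its left, z up, the work surface at z = 0. Lengths are in m, angles in rad, forces in N, time in s.
With the tool pointing down it reaches from about 0.35 to 0.875 m from the base axis. Payload 4.2 kg.
Tool frame: the origin (TCP) lies on the front face of the gripper's body, between the roots of the fingers; the fingertips stand 73 mm ahead of it and the grasp point (between the pads) lies 54 mm ahead of it; z points along the fingers, y is the line along which they close (so a half turn about z gives the same grasp; the last joint's range is limited). The gripper opens to 85 mm and grips with 20 to 120 N. Pads are 22 mm wide; open, the fingers measure 114 mm over their backs; the gripper's body (76 mm by 85 mm) begins 54 mm behind the grasp point. The pads swing forward as they close: fully open they stand 13 mm farther back than shut.
Start: joints at [1.55, 0.385, 0.008, 0, -1.194, -0.259], TCP at [0.173, 0.601, 0.304] pointing down, gripper open.
Joint ranges: [-3.14, 3.14], [-1.21, 2.06], [-1.07, 1.41], [-3.16, 2.05], [-2.99, -0.16], [-3.1, 3.1]. Speed limits (rad/s): [2.79, 2.79, 3.14, 3.14, 3.14, 3.14].

## Interface

Orientations are given as a unit quaternion [x, y, z, w].
In Python, from bench import robot gives the robot as it stands. The module is installed in compiled form; this text tells all that it offers.
- The arm moves only by the tool step_arm, never from a script. Its argument "rows" is one flat list of numbers, 7 for each row, row after row: the opening, from -1 (shut) to 1 (fully open), then the shift along the tool's x, y, z scaled (see below), then the turn, a rotation vector about the tool's x, y, z scaled (see below). In form: [jaw, tx, ty, tz, ax, ay, az, jaw, tx, ty, tz, ax, ay, az, ...]. A call has exactly 5 rows; each row is the pose to reach, as a shift and turn from the pose commanded when the call began, along the tool's axes at that moment; what a row does not reach only later rows make up. The controller multiplies each number of a shift by 0.3 m and each number of a turn by 90 degrees. A row lasts 1/10 s, in which the tool goes at most 50 mm and 8.59 degrees, less where a joint would pass 70% of its speed; a pose out of reach is approached as far as the arm can. A call with a number of a shift or a turn outside -1 to 1 is refused whole. A call with a gripper value outside its range is refused whole. The fingers move at their own pace and stop on an object; "newtons" is the grip in N (left out, the last holds). Time passes only in rows, so rows that repeat a pose let the fingers close, or fill a call up. It gives the time, the measured TCP pose, the force, the opening and the grip force at its end, in the units of the state.
- robot.observe(): the state, without advancing time (a new reading comes with each control period).
- robot.capture(name): name is "scene" or "side" or "wrist"; returns the picture (420x560x3 uint8, red, green, blue); there is no depth.
- robot.get_calibration(name): a dict with "camera_matrix" (3x3 intrinsics, pixels), "position" and "attitude" of the camera in the world. Camera axes: x right, y up, looking along -z (the intrinsics and any distortion apply to the point x, -y, -z); pixel columns grow to the right and rows downward; lengths in m; the calibration is good to about 2 mm. A picture is of the moment at which its call begins: read the wrist's pose just before it. get_calibration takes no time and is no camera call; for the wrist camera it gives the pose at the moment of the call.
- robot.sign_off(): hands the job in; it is judged then, once.
The state is a dict: "t": time; "joint_positions": joint angles; "qd": joint speeds; "joint_efforts": joint torques, N m; "ee_pos": TCP position; "tool_rot": TCP orientation; "contact_force": force on the tool from outside, world axes, zero at the start; "moment": the same for the moment, N m; "gripper_width": finger opening in m; "finger_force": force on a finger pad.
Only numpy, scipy, OpenCV 4.12 (cv2) and the standard library are available. Lean on these libraries where they do the work, as an engineer would, in place of code of your own. Each camera call takes 0.05 s, during which the arm holds its last target. There are 200 camera calls.

## Task

Put every spent block battery into the bay of the white time-lock tray and lower the cover plate over the tray's two pins until it lies flush. Then wind the tray's clockwork key clockwise until it is fully wound, and only then slide the closed tray fully home under the grey shelf by its tab. Leave the other things on the worktop where they are.

Things in the scene. Friction and masses are not known exactly. Their poses are not given: they have to be found in the camera images.
- block1: a loose rectangular 9 V block battery, dark body with a bright band and two round contacts at its +x end, 48.5 (x) x 26.5 (y) x 17.5 (z) mm, 46 g, lying flat at the start; origin at the centre of its 48.5 x 26.5 underside. Between two and three of the four block batteries are present
- block2: a loose rectangular 9 V block battery, dark body with a bright band and two round contacts at its +x end, 48.5 (x) x 26.5 (y) x 17.5 (z) mm, 46 g, lying flat at the start; origin at the centre of its 48.5 x 26.5 underside. Between two and three of the four block batteries are present
- block3: a loose rectangular 9 V block battery, dark body with a bright band and two round contacts at its +x end, 48.5 (x) x 26.5 (y) x 17.5 (z) mm, 46 g, lying flat at the start; origin at the centre of its 48.5 x 26.5 underside. Between two and three of the four block batteries are present
- block4: a loose rectangular 9 V block battery, dark body with a bright band and two round contacts at its +x end, 48.5 (x) x 26.5 (y) x 17.5 (z) mm, 46 g, lying flat at the start; origin at the centre of its 48.5 x 26.5 underside. Between two and three of the four block batteries are present
- cover: the loose aluminium cover plate, 110 (x) x 246 (y) x 6 (z) mm, 250 g, lying flat, grip up; origin at the centre of its underside. Two through holes of 11 mm at x = 0, y = +-109 mm. On its top stands a bar grip 12 (x) x 60 (y) x 32 (z) mm, centred, its top 38 mm above the underside: pinch it across x. The plate is symmetric to a half turn
- bay (a point): centre of the floor of the open bay of the white plastic sliding tray. Axes of the tray: x the sliding direction (away from the robot, under the shelf), z up. Floor 12 mm above the table. Bay 100 (x) x 190 (y) mm inside, 30 mm deep; rim 8 mm thick at +-x, 28 mm at +-y. Flush, the cover's underside is 30 mm above this floor, centred. Deck in front (x -128 to -58, y +-123 mm), level with the rim
- pin_left (a point): foot, at rim height, of the locating pin on the +y rim: upright steel pin, 8 mm diameter, 14 mm high, round-tipped; at x 0, y +109 mm in the bay's frame
- pin_right (a point): foot of the same kind of pin on the -y rim, at x 0, y -109 mm in the bay's frame
- shelf_edge (a point): middle of the near lower edge of the fixed grey shelf, 120 mm above the table, axes as the bay's; 100 mm ahead of the bay's centre with the tray at 0. The shelf is 300 wide (y), 130 deep (x), 18 mm thick, on two side panels 276 mm apart, with jars on it up to 70 mm above this point. A fixed 6 mm base board lies under tray and shelf, 236 mm wide
- tray (a joint): slide of the tray in m: about 0 pulled out, 0.130 fully home under the shelf (hard stop). Friction about 4 N holds it where it is left
- tab_grip (a point): point in the upright push tab on the tray's deck: tab 12 (x) x 44 (y) x 40 (z) mm, its foot 24 mm below and its top 16 mm above this point; axes of the tray. It lies at x -93, y -55 mm in the bay's frame. Pinch it across x from above and push
- key (a joint): angle of the winding key in rad: 0 unwound, grows as it is turned clockwise seen from above, 8.50 fully wound (hard stop). Turning takes 0.07 to 0.12 N m as its spring tightens; its ratchet friction keeps it where it is left. It starts between 0 and 0.7
- key_grip (a point): centre of the upright flat steel blade of the winding key on the tray's deck: blade 46 (x) x 9 (y) x 26 (z) mm, 13 mm above and below this point, on a 14 mm high round stem that stands on the deck. Turns with the key (its z is up, the turning axis). At bay-frame x -93, y +55 mm
- canister: bystander: small aluminium canister, 45 mm diameter, 52 mm high, standing; origin at the underside's centre
- bowl: bystander: glass bowl of coin cells, 112 mm across, 45 mm high; origin at the underside's centre
- bulb: bystander: spiral energy-saving bulb lying along its x, from -22 to +80 mm, 42 mm thick; origin at the underside
- torch: bystander: orange plastic torch lying along its x, from -73 to +70 mm, up to 50 mm wide and 46 mm high; origin at the underside
- eggcup: bystander: silicone egg-shaped holder, 52 mm across, 55 mm high; origin at the underside's centre
- mug: bystander: white mug, 80 mm across, 90 mm high, handle at +y; origin at the underside's centre
There are look-alikes about, which are no part of the job. What is shaped like the block3 but yellow is not meant. What is shaped like the block4 but orange or yellow is not meant.

How it is judged:
On the way, in this order (a step that is already met when the one before it is completed fails the run):
1. every block battery is in the bay (x of block1 in the frame of bay between -0.05 and 0.05 m and y of block1 in the frame of bay between -0.095 and 0.095 m and z of block1 in the frame of bay between -0.004 and 0.03 m and x of block2 in the frame of bay between -0.05 and 0.05 m and y of block2 in the frame of bay between -0.095 and 0.095 m and z of block2 in the frame of bay between -0.004 and 0.03 m and x of block3 in the frame of bay between -0.05 and 0.05 m and y of block3 in the frame of bay between -0.095 and 0.095 m and z of block3 in the frame of bay between -0.004 and 0.03 m and x of block4 in the frame of bay between -0.05 and 0.05 m and y of block4 in the frame of bay between -0.095 and 0.095 m and z of block4 in the frame of bay between -0.004 and 0.03 m), for 0.2 s.
2. the cover lies flush over the pins, batteries inside (all of step 1 and z of cover in the frame of bay between 0.026 and 0.0325 m and x of cover in the frame of bay between -0.005 and 0.005 m and y of cover in the frame of bay between -0.005 and 0.005 m and angle between the y axis of cover and the y axis of bay, either way round below 0.06 rad and angle between the z axis of cover and the z axis of bay, either way round below 0.04 rad), for 0.2 s.
3. the key is fully wound with the cover on and the tray still out (z of cover in the frame of bay between 0.026 and 0.0325 m and x of cover in the frame of bay between -0.005 and 0.005 m and y of cover in the frame of bay between -0.005 and 0.005 m and angle between the y axis of cover and the y axis of bay, either way round below 0.06 rad and angle between the z axis of cover and the z axis of bay, either way round below 0.04 rad and value of joint key above 8.2 rad and value of joint tray below 0.06 m), for 0.2 s.
4. the tray is fully home (z of cover in the frame of bay between 0.026 and 0.0325 m and x of cover in the frame of bay between -0.005 and 0.005 m and y of cover in the frame of bay between -0.005 and 0.005 m and angle between the y axis of cover and the y axis of bay, either way round below 0.06 rad and angle between the z axis of cover and the z axis of bay, either way round below 0.04 rad and value of joint key above 8.2 rad and value of joint tray above 0.12 m), for 0.2 s.
At the end, for the whole second after the job is handed in: Every block battery present is in the bay below the cover; the cover lies flush on the rim over both pins (within 2.5 mm in height, 5 mm sideways); the key reads over 8.2 of 8.5 rad; the tray is within 10 mm of fully home; bystanders are within 50 mm of where they began; the cover is at rest (all of step 1 and all of step 4 and distance of each of canister, bowl, bulb, torch, eggcup, mug from where it was at the start of the episode below 0.05 m and linear speed of cover below 0.02 m/s); the robot touches nothing.
It fails at once if a bystander is moved more than 50 mm (distance of any of canister, bowl, bulb, torch, eggcup, mug from where it was at the start of the episode above 0.05 m).
Of block1, block2, block3, block4 only 2 to 3 are there at a start; the rules pass over those that are not, and their reading is None.
At some moment in a run one of block1, block2, block3, block4 may be knocked a few centimetres aside while the robot is not near it.
Once in a run the grip may slacken for a moment while it holds something.
It also fails if it takes over 208 s, if anything falls off the work surface, if the arm or the gripper's body presses on something with over 40 N, if the wrist force passes 120 N, or if a joint passes its speed limit or range.

## Working session

There is one attempt and no reset: what is moved stays moved. The work goes in short steps, Python scripts to look and compute and a tool call to move; the robot and the scene stay as the last step left them, time stands still between calls to the robot, and variables do not carry over. Pictures are saved under pics/ and viewed, at most 14 in all, crops included, and the job is handed in when it is done.

Besides the shell and the picture viewer there is one more tool, called by a JSON object that holds its "api" and its "payload", one argument or row to a line. step_arm: Moves the arm, as the interface text tells. Shifts and turns lie within -1 to 1; 1 stands for 0.3 m of shift or 90 degrees of turn. Its arguments: {"type":"object","properties":{"rows":{"type":"array","items":{"type":"number","minimum":-1,"maximum":1}},"newtons":{"type":"number"}},"required":["rows"]}

```bash
mkdir -p pics
cat > h.py <<'E'
from bench import robot
import numpy as np, cv2
from scipy.spatial.transform import Rotation as R
def cal(n):
    c=robot.get_calibration(n); return c
def rot(c):
    a=np.array(c['attitude'],float); return R.from_quat(a).as_matrix() if a.size==4 else a.reshape(3,3)
def ray(c,u,v):
    K=np.array(c['camera_matrix']); d=np.linalg.inv(K)@[u,v,1]; d=rot(c)@(d*[1,-1,-1]); return np.array(c['position']),d/np.linalg.norm(d)
def onz(c,u,v,z):
    p,d=ray(c,u,v); return p+d*(z-p[2])/d[2]
def proj(c,P):
    q=rot(c).T@(np.array(P)-c['position']); q=q*[1,-1,-1]; K=np.array(c['camera_matrix']); w=K@q; return w[:2]/w[2]
def tri(rs):
    A=0;b=0
    for p,d in rs:
        M=np.eye(3)-np.outer(d,d); A=A+M;b=b+M@p
    return np.linalg.solve(A,b)
def save(n,f):
    c=cal(n); im=robot.capture(n); cv2.imwrite('pics/'+f,im[:,:,::-1]); return c,im
E
python3 - <<'E'
from h import *
print(robot.observe())
for n in('scene','side','wrist'):
    c,im=save(n,n+'0.png'); print(n,c)
E
```

```text
{'t': 0.0, 'joint_positions': array([ 1.54962620e+00,  3.85497452e-01,  6.62071495e-03, -5.05774320e-04,
       -1.19402585e+00, -2.58570804e-01]), 'qd': array([7.11446382e-05, 7.16694877e-04, 4.59713439e-04, 5.43204266e-05,
       2.25511036e-04, 8.10483818e-04]), 'joint_efforts': array([ 2.51126539e-04, -3.92284691e+01,  1.88397413e+01,  4.18628097e+00,
       -4.63848672e-03,  6.41713839e-06]), 'ee_pos': array([0.17243981, 0.60028021, 0.30285411]), 'tool_rot': array([ 9.90220477e-01, -1.39507143e-01, -1.08683524e-04,  1.07355402e-03]), 'contact_force': array([ 0.31689394, -0.02761747, -0.35801802]), 'moment': array([0.00448367, 0.01640138, 0.01302296]), 'finger_force': 0.0, 'gripper_width': 0.08518307942288908}
scene {'camera_matrix': array([[412.67415636,   0.        , 283.9594689 ],
       [  0.        , 412.67415636, 213.88560143],
       [  0.        ,   0.        ,   1.        ]]), 'position': array([ 1.38674089, -0.295397  ,  0.84914685]), 'attitude': array([0.34718379, 0.23908208, 0.52392502, 0.740139  ])}
side {'camera_matrix': array([[409.10665066,   0.        , 271.00849483],
       [  0.        , 409.10665066, 207.40834966],
       [  0.        ,   0.        ,   1.        ]]), 'position': array([0.25294704, 0.73886841, 0.85816083]), 'attitude': array([-0.05969794,  0.38241843,  0.90671001, -0.16753881])}
wrist {'camera_matrix': array([[341.3279015 ,   0.        , 279.81120805],
       [  0.        , 341.3279015 , 205.23529115],
       [  0.        ,   0.        ,   1.        ]]), 'position': array([0.24264816, 0.58078418, 0.37318158]), 'attitude': array([ 0.08727674, -0.11455939,  0.79096275, -0.59467373])}
```

View pics/scene0.png

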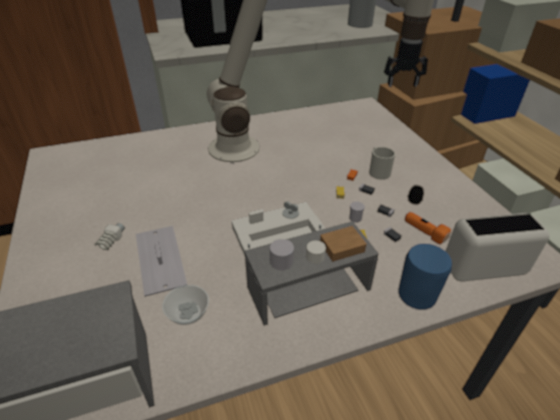

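View pics/side0.png

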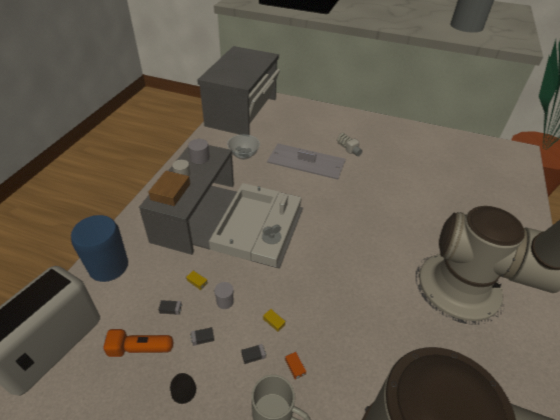

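Run:
```python
import cv2,numpy as np
s=cv2.imread('pics/side0.png');c=cv2.imread('pics/scene0.png')
def cr(im,x,y,w,h,k): return cv2.resize(im[y:y+h,x:x+w],None,fx=k,fy=k,interpolation=cv2.INTER_CUBIC)
# side blocks (150,265,130,100)x... ; scene blocks (330,165,80,80)
a=np.vstack([np.hstack([cr(s,150,290,130,75,3.0769)[:230,:400],cr(c,335,170,80,46,5)]),
 np.hstack([cr(s,200,180,110,90,3.6364)[:327,:400],cr(c,225,195,110,90,3.6364)[:327,:400]])])
cv2.imwrite('pics/crop1.png',a);print(a.shape)
```

```text
(557, 800, 3)
```

View pics/crop1.png

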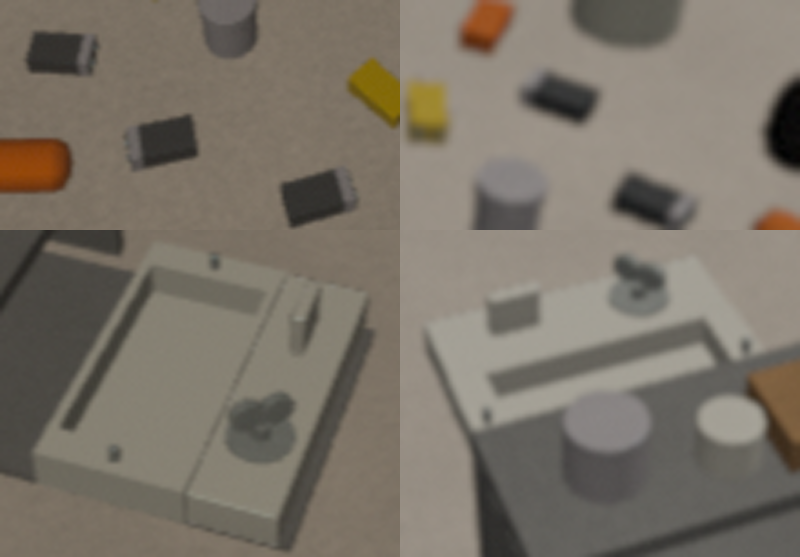

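Run:
```python
from h import *
s=cal('side');c=cal('scene')
def T(n,a,b):
    P=tri([ray(s,*a),ray(c,*b)]); print(n,P.round(4),(proj(s,P)-a).round(1),(proj(c,P)-b).round(1));return P
pl=T('pinL',(231.4,241.6),(319.9,226.9)); pr=T('pinR',(258.6,188.8),(248.9,245.9))
d=pl-pr; print(np.linalg.norm(d),np.degrees(np.arctan2(-d[0],d[1])),(pl+pr)/2)
T('A',(170.2,306.6),(392,235));T('B',(202.5,336),(386,209.4));T('C',(253,354),(367,189))
def zs(n,q,z): 
    P=onz(s,150+q[0]/3.077,290+q[1]/3.077,z);print(n,P.round(4));return P
for n,a,b in (('A',(35,50),(93,54)),('B',(195,133),(133,148)),('C',(285,205),(352,187))):
    p=zs(n,a,.0175);q=zs(n,b,.0175);e=q-p;print('c',(p+q)/2,'len',np.linalg.norm(e),'yaw',np.degrees(np.arctan2(e[1],e[0])))
print(T('cover',(306.5,155.5),(158.5,250)))
p=onz(s,268,157,.006);q=onz(s,346,167,.006);
for u in((283,146.5),(345,163),(331,174),(267,163)): print(onz(s,*u,.006))
print('key',T('key',(272,233.5),(290.5,208)),'tab',T('tabtop',(285,198),(254,213)))
o=robot.observe();print(R.from_quat(o['tool_rot']).as_matrix().round(3))
w=cal('wrist');M=R.from_quat(o['tool_rot']).as_matrix();print(M.T@(w['position']-o['ee_pos']),(M.T@rot(w)).round(3))
```

```text
pinL [0.5796 0.1132 0.0436] [-0.  0.] [-0. -0.]
pinR [ 0.5893 -0.1043  0.0446] [ 0.1 -0.1] [0.1 0.1]
0.21781115266320672 2.5511218864062926 [0.58442574 0.00444701 0.04411132]
A [0.6458 0.3224 0.0059] [-0.1  0. ] [-0.1 -0. ]
B [0.5382 0.3642 0.0103] [-0.1  0. ] [-0.1 -0. ]
C [0.4176 0.3614 0.0074] [-0.1  0. ] [-0. -0.]
A [0.6599 0.3344 0.0175]
A [0.6172 0.3216 0.0175]
c [0.63854876 0.32802728 0.0175    ] len 0.04454224769800628 yaw -163.31011011024566
B [0.5163 0.3526 0.0175]
B [0.5524 0.3791 0.0175]
c [0.53432985 0.36582413 0.0175    ] len 0.04480181014533129 yaw 36.189626328670116
C [0.434  0.3791 0.0175]
C [0.3954 0.3502 0.0175]
c [0.41470403 0.36466335 0.0175    ] len 0.04830668784855098 yaw -143.1901885975918
cover [ 0.5086 -0.3407  0.027 ] [ 0.7 -0.7] [1.  0.8]
[ 0.50856267 -0.34067633  0.02701646]
[ 0.60808835 -0.38193785  0.006     ]
[ 0.38366146 -0.37204112  0.006     ]
[ 0.41308091 -0.29822452  0.006     ]
[ 0.62710628 -0.27416172  0.006     ]
key [0.4862 0.0573 0.0565] [ 0.4 -0.3] [0.4 0.3]
tabtop [ 0.4938 -0.0612  0.0768] [-0.2  0.2] [-0.2 -0.2]
key [0.48617305 0.05728508 0.05653068] tab [ 0.49377198 -0.06120075  0.07678209]
[[ 0.961 -0.276 -0.   ]
 [-0.276 -0.961 -0.002]
 [ 0.     0.002 -1.   ]]
[ 0.07284511 -0.000464   -0.07023634] [[-0.001  0.958  0.285]
 [ 1.     0.001  0.   ]
 [ 0.     0.285 -0.958]]
```

```bash
cat >> h.py <<'E'
def down(yaw): return R.from_euler('z',yaw,degrees=True)*R.from_matrix(np.diag([1.,-1,-1]))
def plan(*T):
    """targets (x,y,z,yaw deg) TCP; prints shift/turn numbers per call, split to the per-call limits"""
    o=robot.observe(); p=np.array(o['ee_pos']); r=R.from_quat(o['tool_rot'])
    print('t',o['t'],'at',p.round(4),'yaw',yaw(r),'w',round(o['gripper_width'],4),'F',np.round(o['contact_force'],1))
    for x,y,z,w in T:
        g=np.array([x,y,z]); gr=down(w); rv=(r.inv()*gr).as_rotvec()
        n=max(1,int(np.ceil(max(np.linalg.norm(g-p)/.245,np.degrees(np.linalg.norm(rv))/42))))
        for i in range(n):
            a=p+(g-p)/n; b=r*R.from_rotvec(rv/n)
            print(np.round(np.r_[r.inv().apply(a-p)/.3,(r.inv()*b).as_rotvec()/(np.pi/2)],3).tolist()); 
            p=a;r=b
            g_=g
            rv_=rv
            if i<n-1:
                rem=n-1-i; rv=(r.inv()*gr).as_rotvec()
                # remaining split evenly
                return_=None
                n_=rem
                d=(g-p)/rem
                # recompute so that next share equals remaining/rem
                rv=rv/rem*n; g=p+d*n
            else: pass
def yaw(r):
    v=r.as_matrix()[:,0]; return round(float(np.degrees(np.arctan2(v[1],v[0]))),2)
E
python3 - <<'E'
s=open('h.py').read()
i=s.index('        for i in range(n):'); j=s.index('def yaw(r)')
s=s[:i]+'''        for i in range(n,0,-1):
            d=(g-p)/i; q=R.from_rotvec((r.inv()*gr).as_rotvec()/i)
            print(np.round(np.r_[r.inv().apply(d)/.3,q.as_rotvec()/(np.pi/2)],3).tolist())
            p=p+d; r=r*q
'''+s[j:]
open('h.py','w').write(s)
E
python3 -c "
from h import *
plan((.47,.33,.30,30))"
```

```text
t 0.15 at [0.1725 0.6004 0.3031] yaw -16.04 w 0.0851 F [-0.3 -0.6 -0.1]
[0.601, 0.296, 0.006, 0.001, 0.0, -0.256]
[0.437, 0.508, 0.006, 0.001, 0.0, -0.256]
```

{"api": "step_arm", "payload": {
  "rows": [1, 0.6, 0.3, 0.01, 0, 0, -0.256, 1, 0.6, 0.3, 0.01, 0, 0, -0.256, 1, 0.6, 0.3, 0.01, 0, 0, -0.256, 1, 0.6, 0.3, 0.01, 0, 0, -0.256, 1, 0.6, 0.3, 0.01, 0, 0, -0.256]
}}

```text
t: 0.65
ee_pos: [0.3236, 0.4606, 0.3007]
tool_rot: [0.998, 0.058, -0.0, 0.001]
contact_force: [0.7, 0.3, 0.7]
gripper_width: 0.0857
finger_force: 0.0
```

{"api": "step_arm", "payload": {
  "rows": [1, 0.44, 0.5, 0, 0, 0, -0.256, 1, 0.44, 0.5, 0, 0, 0, -0.256, 1, 0.44, 0.5, 0, 0, 0, -0.256, 1, 0.44, 0.5, 0, 0, 0, -0.256, 1, 0.44, 0.5, 0, 0, 0, -0.256]
}}

```text
t: 1.15
ee_pos: [0.4725, 0.3289, 0.3004]
tool_rot: [0.966, 0.257, -0.0, 0.0]
contact_force: [0.3, 0.1, -0.4]
gripper_width: 0.0852
finger_force: 0.0
```

Run:
```python
from h import *
print(robot.observe()['joint_positions'].round(2))
plan()
import pickle
c,im=save('wrist','w1.png');pickle.dump(c,open('w1.pkl','wb'))
```

```text
[ 0.89  0.3  -0.12  0.   -1.15  1.2 ]
t 1.15 at [0.4725 0.3289 0.3004] yaw 29.76 w 0.0852 F [ 0.3  0.1 -0.4]
```

View pics/w1.png

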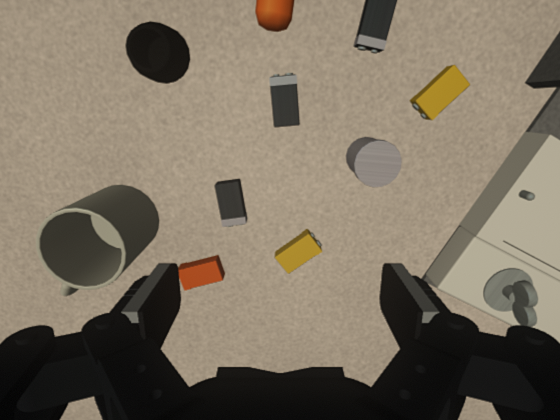

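Run:
```python
import cv2,numpy as np
c=cv2.imread('pics/w1.png')
def cr(x,y,w,h,k): return cv2.resize(c[y:y+h,x:x+w],None,fx=k,fy=k,interpolation=cv2.INTER_CUBIC)
cv2.imwrite('pics/crop2.png',np.hstack([cr(345,0,65,60,4)[:240],cr(255,60,60,80,4)[:240] if 0 else cr(255,65,60,60,4)[:240],cr(200,170,60,60,4)[:240]]))
a=np.hstack([cr(345,0,60,60,4.4),cr(255,68,60,60,4.4),cr(200,172,60,60,4.4)]);cv2.imwrite('pics/crop2.png',a);print(a.shape)
```

```text
(264, 792, 3)
```

View pics/crop2.png

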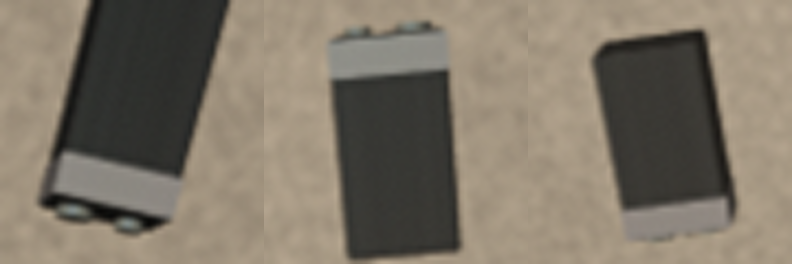

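Run:
```python
from h import *
import pickle
c=pickle.load(open('w1.pkl','rb')); s=cal('side')
Z=.0175
def quad(n,off,k,pts):
    P=np.array([onz(c,off[0]+x/k,off[1]+y/k,Z) for x,y in pts]); m=P.mean(0)
    e=(P[1]+P[2]-P[0]-P[3])/2; f=(P[0]+P[1]-P[2]-P[3])/2
    print(n,m.round(4),'dims',np.linalg.norm(e).round(4),np.linalg.norm(f).round(4),'yaw',np.degrees(np.arctan2(f[1],f[0])))
    return m
m=quad('B',(255,68),4.4,[(64,40),(183,30),(196,250),(85,258)]);print(proj(s,m))
m=quad('C',(200,172),4.4,[(72,58),(172,42),(200,228),(98,240)]);print(proj(s,m))
sB=ray(s,202.4,335.4);sC=ray(s,253.5,353.5)
print(tri([ray(c,285,100.8),sB]),tri([ray(c,230.9,204),sC]))
p=onz(c,345+111/4.4,206/4.4,Z);print('Aend',p)
q=onz(c,345+62/4.4,152/4.4,Z);q2=onz(c,345+180/4.4,180/4.4,Z);print((q+q2)/2)
# pin
print('pinL',tri([ray(c,526,194),ray(s,231.4,241.6)]))
plan()
```

```text
B [0.5404 0.3616 0.0175] dims 0.0259 0.0473 yaw 34.58298428822047
[201.78364441 333.11334877]
C [0.419  0.3592 0.0175] dims 0.0252 0.0473 yaw 35.386778193865325
[252.69051192 350.73131635]
[0.54059034 0.36150433 0.00664877] [0.41669529 0.35958057 0.0075614 ]
Aend [0.62328529 0.31609711 0.0175    ]
[0.63088058 0.31861096 0.0175    ]
pinL [0.58329629 0.10530617 0.03504377]
t 1.2 at [0.472  0.3296 0.3004] yaw 29.79 w 0.0856 F [-0.3  0.5  1. ]
```

```bash
python3 -c "
from h import *
plan((.5405,.3616,.15,34.6),(.5405,.3616,.076,34.6),(.5405,.3616,.21,34.6),(.49,.01,.30,2.5))"
```

```text
t 1.2 at [0.472  0.3296 0.3004] yaw 29.79 w 0.0856 F [-0.3  0.5  1. ]
[0.252, 0.021, 0.501, 0.0, 0.001, -0.053]
[-0.0, 0.0, 0.247, -0.0, -0.0, 0.0]
[-0.0, 0.0, -0.447, 0.0, 0.0, 0.0]
[-0.402, 0.435, -0.15, 0.0, -0.0, 0.178]
[-0.266, 0.529, -0.15, 0.0, -0.0, 0.178]
```

{"api": "step_arm", "payload": {
  "rows": [0.3, 0.252, 0.021, 0.5, 0, 0, -0.053, 0.3, 0.252, 0.021, 0.5, 0, 0, -0.053, 0.3, 0.252, 0.021, 0.5, 0, 0, -0.053, 0.3, 0.252, 0.021, 0.5, 0, 0, -0.053, 0.3, 0.252, 0.021, 0.5, 0, 0, -0.053]
}}

```text
t: 1.7
ee_pos: [0.5376, 0.3644, 0.1475]
tool_rot: [0.954, 0.299, -0.003, 0.002]
contact_force: [0.5, -0.4, -0.3]
gripper_width: 0.0553
finger_force: 0.0
```

{"api": "step_arm", "payload": {
  "rows": [0.3, 0, 0, 0.1, 0, 0, 0, 0.3, 0, 0, 0.18, 0, 0, 0, 0.3, 0, 0, 0.247, 0, 0, 0, 0.3, 0, 0, 0.247, 0, 0, 0, 0, 0, 0, 0.247, 0, 0, 0]
}}

```text
t: 2.2
ee_pos: [0.5389, 0.3653, 0.0794]
tool_rot: [0.954, 0.3, 0.002, -0.001]
contact_force: [0.4, 1.0, 0.6]
gripper_width: 0.0431
finger_force: 0.0
```

{"api": "step_arm", "payload": {
  "rows": [-0.8, 0, 0, 0, 0, 0, 0, -0.8, 0, 0, 0, 0, 0, 0, -0.8, 0, 0, 0, 0, 0, 0, -0.8, 0, 0, 0, 0, 0, 0, -0.8, 0, 0, 0, 0, 0, 0],
  "newtons": 40
}}

```text
t: 2.7
ee_pos: [0.5395, 0.3654, 0.0799]
tool_rot: [0.954, 0.3, 0.002, -0.001]
contact_force: [-2.1, -0.1, 6.6]
gripper_width: 0.0251
finger_force: 40.5
```

{"api": "step_arm", "payload": {
  "rows": [-0.8, 0, 0, -0.05, 0, 0, 0, -0.8, 0, 0, -0.15, 0, 0, 0, -0.8, 0, 0, -0.3, 0, 0, 0, -0.8, 0, 0, -0.44, 0, 0, 0, -0.8, 0, 0, -0.44, 0, 0, 0]
}}

```text
t: 3.2
ee_pos: [0.5412, 0.366, 0.218]
tool_rot: [0.954, 0.3, 0.007, -0.003]
contact_force: [0.1, 1.5, -0.1]
gripper_width: 0.025
finger_force: 39.7
```

{"api": "step_arm", "payload": {
  "rows": [-0.8, -0.2, 0.22, -0.07, 0, 0, 0.09, -0.8, -0.402, 0.435, -0.15, 0, 0, 0.178, -0.8, -0.402, 0.435, -0.15, 0, 0, 0.178, -0.8, -0.402, 0.435, -0.15, 0, 0, 0.178, -0.8, -0.402, 0.435, -0.15, 0, 0, 0.178]
}}

```text
t: 3.7
ee_pos: [0.5133, 0.1846, 0.2563]
tool_rot: [0.987, 0.161, 0.001, -0.001]
contact_force: [0.2, 0.0, -0.2]
gripper_width: 0.0251
finger_force: 39.7
```

{"api": "step_arm", "payload": {
  "rows": [-0.8, -0.13, 0.26, -0.07, 0, 0, 0.09, -0.8, -0.266, 0.529, -0.15, 0, 0, 0.178, -0.8, -0.266, 0.529, -0.15, 0, 0, 0.178, -0.8, -0.266, 0.529, -0.15, 0, 0, 0.178, -0.8, -0.266, 0.529, -0.15, 0, 0, 0.178]
}}

```text
t: 4.2
ee_pos: [0.4893, 0.0096, 0.3007]
tool_rot: [1.0, 0.022, 0.001, -0.0]
contact_force: [-0.4, 1.3, -1.1]
gripper_width: 0.0252
finger_force: 39.8
```

Run:
```python
from h import *
import pickle
plan()
c,im=save('wrist','w2.png');pickle.dump(c,open('w2.pkl','wb'))
i=im[:,:,::-1]; 
cv2.imwrite('pics/w2b.png',cv2.resize(i,(800,600),interpolation=cv2.INTER_CUBIC))
```

```text
t 4.2 at [0.4893 0.0096 0.3007] yaw 2.55 w 0.0252 F [-0.4  1.3 -1.1]
```

View pics/w2b.png

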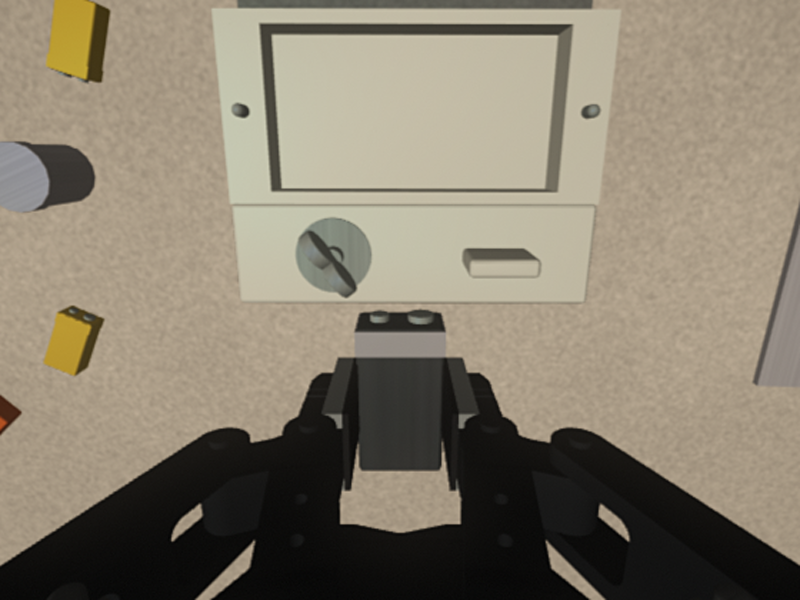

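Run:
```python
from h import *
import pickle
c=pickle.load(open('w2.pkl','rb')); k=.7
def Z(n,u,v,z): P=onz(c,u*k,v*k,z);print(n,P.round(4));return P
a=Z('pLfoot',245,112,.042);b=Z('pRfoot',586,112,.042);d=a-b;print(np.linalg.norm(d),np.degrees(np.arctan2(-d[0],d[1])),(a+b)/2)
a=Z('pLtop',234.5,109,.056);b=Z('pRtop',595,109.5,.056);d=a-b;print(np.linalg.norm(d),np.degrees(np.arctan2(-d[0],d[1])),(a+b)/2)
P=[Z('rim',*q,.042) for q in((261,24),(572,24),(559,191),(273,191))];print('m',np.mean(P,0))
P=[Z('out',*q,.042) for q in((213,9),(620,10),(584,301),(241,301),(232,205),(597,205))]
P=[Z('floor',*q,.012) for q in((271,34),(558,34),(547,190),(282,189))];print('m',np.mean(P,0))
a=Z('keyA',310,236,.082);b=Z('keyB',348,292,.082);
P=[Z('tab',*q,.082) for q in((468,262),(540,262),(540,277),(470,277))];print(np.mean(P,0))
s=cal('side');print('pinLtop tri',tri([ray(c,234.5*k,109*k),ray(s,231.2,240.6)]),tri([ray(c,595*k,109.5*k),ray(s,258.6,187.8)]))
```

```text
pLfoot [0.5806 0.1124 0.042 ]
pRfoot [ 0.59   -0.1037  0.042 ]
0.2162721156703777 2.4807710627478183 [0.58527401 0.00435022 0.042     ]
pLtop [0.5812 0.1144 0.056 ]
pRtop [ 0.5904 -0.1039  0.056 ]
0.21858996380950743 2.406082655018057 [0.58582786 0.00524945 0.056     ]
rim [0.6312 0.1004 0.042 ]
rim [ 0.6393 -0.0877  0.042 ]
rim [ 0.5403 -0.0932  0.042 ]
rim [0.5321 0.0961 0.042 ]
m [0.58571997 0.00390089 0.042     ]
out [0.6381 0.1289 0.042 ]
out [ 0.6481 -0.1154  0.042 ]
out [ 0.4651 -0.1212  0.042 ]
out [0.4545 0.121  0.042 ]
out [0.5217 0.1238 0.042 ]
out [ 0.5322 -0.1198  0.042 ]
floor [0.6318 0.1019 0.012 ]
floor [ 0.6401 -0.0884  0.012 ]
floor [ 0.5386 -0.0942  0.012 ]
floor [0.531  0.0971 0.012 ]
m [0.58539322 0.00411404 0.012     ]
keyA [0.5102 0.0647 0.082 ]
keyB [0.4763 0.0416 0.082 ]
tab [ 0.4984 -0.0309  0.082 ]
tab [ 0.5003 -0.0745  0.082 ]
tab [ 0.491  -0.0757  0.082 ]
tab [ 0.4891 -0.0329  0.082 ]
[ 0.49471018 -0.05350095  0.082     ]
pinLtop tri [0.58020431 0.11576389 0.0503522 ] [ 0.59139387 -0.10838183  0.04419887]
```

```bash
python3 -c "
from h import *
plan((.583,.0625,.15,2.4),(.583,.0625,.0945,2.4),(.583,.0625,.20,2.4),(.51,.32,.32,30))"
```

```text
t 4.25 at [0.4895 0.0109 0.2999] yaw 2.61 w 0.0253 F [-0.9  0.  -0.5]
[0.318, -0.157, 0.501, -0.001, -0.001, 0.002]
[0.0, -0.0, 0.185, 0.0, 0.0, 0.0]
[0.0, -0.0, -0.352, -0.0, -0.0, 0.0]
[-0.104, -0.434, -0.2, 0.0, 0.0, -0.153]
[0.003, -0.446, -0.2, 0.0, 0.0, -0.153]
```

{"api": "step_arm", "payload": {
  "rows": [-0.8, 0.15, -0.07, 0.2, 0, 0, 0, -0.8, 0.318, -0.137, 0.4, 0, 0, 0, -0.8, 0.318, -0.137, 0.5, 0, 0, 0, -0.8, 0.318, -0.137, 0.5, 0, 0, 0, -0.8, 0.318, -0.137, 0.5, 0, 0, 0]
}}

```text
t: 4.75
ee_pos: [0.582, 0.0592, 0.143]
tool_rot: [1.0, 0.025, -0.005, 0.001]
contact_force: [-1.6, 1.1, -0.7]
gripper_width: 0.0258
finger_force: 39.8
```

{"api": "step_arm", "payload": {
  "rows": [-0.8, 0, 0, 0.07, 0, 0, 0, -0.8, 0, 0, 0.14, 0, 0, 0, -0.8, 0, 0, 0.18, 0, 0, 0, -0.8, 0, 0, 0.185, 0, 0, 0, -0.8, 0, 0, 0.185, 0, 0, 0]
}}

```text
t: 5.25
ee_pos: [0.5834, 0.0582, 0.0943]
tool_rot: [1.0, 0.025, 0.001, -0.0]
contact_force: [0.5, -0.1, -0.6]
gripper_width: 0.0253
finger_force: 39.8
```

{"api": "step_arm", "payload": {
  "rows": [-0.1, 0, 0, 0, 0, 0, 0, -0.1, 0, 0, 0, 0, 0, 0, -0.1, 0, 0, -0.05, 0, 0, 0, -0.1, 0, 0, -0.2, 0, 0, 0, 0, 0, 0, -0.35, 0, 0, 0]
}}

```text
t: 5.75
ee_pos: [0.5827, 0.0576, 0.1995]
tool_rot: [1.0, 0.024, -0.001, 0.0]
contact_force: [1.1, 0.4, 0.4]
gripper_width: 0.0429
finger_force: 0.0
```

{"api": "step_arm", "payload": {
  "rows": [0.3, -0.104, -0.434, -0.2, 0, 0, -0.153, 0.3, -0.104, -0.434, -0.2, 0, 0, -0.153, 0.3, -0.104, -0.434, -0.2, 0, 0, -0.153, 0.3, -0.104, -0.434, -0.2, 0, 0, -0.153, 0.3, -0.104, -0.434, -0.2, 0, 0, -0.153]
}}

```text
t: 6.25
ee_pos: [0.5452, 0.1873, 0.2595]
tool_rot: [0.989, 0.145, 0.001, -0.001]
contact_force: [0.5, 0.4, 0.0]
gripper_width: 0.0555
finger_force: 0.0
```

{"api": "step_arm", "payload": {
  "rows": [0.3, 0, -0.446, -0.2, 0, 0, -0.153, 0.3, 0, -0.446, -0.2, 0, 0, -0.153, 0.3, 0, -0.446, -0.2, 0, 0, -0.153, 0.3, 0, -0.446, -0.2, 0, 0, -0.153, 0.3, 0, -0.446, -0.2, 0, 0, -0.153]
}}

```text
t: 6.75
ee_pos: [0.5073, 0.3142, 0.3177]
tool_rot: [0.965, 0.261, -0.001, 0.0]
contact_force: [0.2, 0.3, 0.1]
gripper_width: 0.0554
finger_force: 0.0
```

Run:
```python
from h import *
import pickle
plan()
c,im=save('wrist','w3.png');pickle.dump(c,open('w3.pkl','wb'))
cv2.imwrite('pics/w3b.png',cv2.resize(im[:300,100:500,::-1],(800,600),interpolation=cv2.INTER_CUBIC))
```

```text
t 6.75 at [0.5073 0.3142 0.3177] yaw 30.31 w 0.0554 F [0.2 0.3 0.1]
```

View pics/w3b.png

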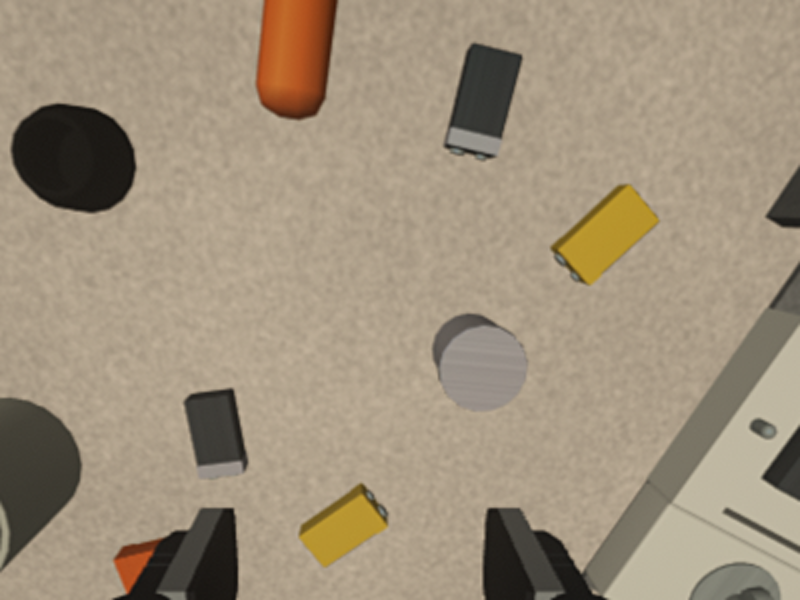

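Run:
```python
from h import *
import pickle
c=pickle.load(open('w3.pkl','rb'))
def quad(n,pts,Z=.0175):
    P=np.array([onz(c,100+x/2,y/2,Z) for x,y in pts]); m=P.mean(0)
    e=(P[1]+P[2]-P[0]-P[3])/2; f=(P[0]+P[1]-P[2]-P[3])/2
    print(n,m.round(4),'dims',np.linalg.norm(e).round(4),np.linalg.norm(f).round(4),'yaw',np.degrees(np.arctan2(f[1],f[0])))
quad('A',[(475,46),(521,55),(498,155),(450,143)])
quad('C',[(189,405),(233,396),(244,471),(200,478)])
plan((.419,.359,.15,35.3),(.419,.359,.083,35.3),(.419,.359,.20,35.3),(.5855,.0045,.20,2.4),(.5855,.0045,.097,2.4))
```

```text
A [0.6458 0.3223 0.0175] dims 0.0242 0.0461 yaw 18.271318507201233
C [0.4192 0.358  0.0175] dims 0.026 0.0449 yaw 34.8552755466533
t 6.8 at [0.5074 0.3134 0.3172] yaw 30.24 w 0.0555 F [ 0.2 -0.8 -1. ]
[-0.177, -0.28, 0.558, 0.0, 0.002, -0.056]
[-0.0, 0.0, 0.223, -0.0, -0.0, 0.0]
[0.0, -0.0, -0.39, -0.0, -0.0, 0.0]
[-0.115, 0.643, -0.0, -0.0, -0.0, 0.183]
[0.072, 0.649, 0.0, -0.0, -0.0, 0.183]
[-0.0, 0.0, 0.343, 0.0, 0.0, 0.0]
```

{"api": "step_arm", "payload": {
  "rows": [0.3, -0.177, -0.28, 0.5, 0, 0, -0.056, 0.3, -0.177, -0.28, 0.558, 0, 0, -0.056, 0.3, -0.177, -0.28, 0.558, 0, 0, -0.056, 0.3, -0.177, -0.28, 0.558, 0, 0, -0.056, 0.3, -0.177, -0.28, 0.558, 0, 0, -0.056]
}}

```text
t: 7.3
ee_pos: [0.416, 0.356, 0.1449]
tool_rot: [0.953, 0.303, -0.006, 0.004]
contact_force: [-0.1, -0.2, 0.2]
gripper_width: 0.0552
finger_force: 0.0
```

{"api": "step_arm", "payload": {
  "rows": [0.3, 0, 0, 0.08, 0, 0, 0, 0.3, 0, 0, 0.16, 0, 0, 0, 0.3, 0, 0, 0.22, 0, 0, 0, 0.3, 0, 0, 0.223, 0, 0, 0, 0.3, 0, 0, 0.223, 0, 0, 0]
}}

```text
t: 7.8
ee_pos: [0.4205, 0.3597, 0.0848]
tool_rot: [0.953, 0.303, 0.0, 0.0]
contact_force: [0.5, 0.2, 0.8]
gripper_width: 0.0553
finger_force: 0.0
```

{"api": "step_arm", "payload": {
  "rows": [-0.8, 0, 0, 0, 0, 0, 0, -0.8, 0, 0, 0, 0, 0, 0, -0.8, 0, 0, 0, 0, 0, 0, -0.8, 0, 0, 0, 0, 0, 0, -0.8, 0, 0, 0, 0, 0, 0],
  "newtons": 50
}}

```text
t: 8.3
ee_pos: [0.4199, 0.3608, 0.0857]
tool_rot: [0.953, 0.304, 0.001, -0.001]
contact_force: [1.3, -2.6, 5.5]
gripper_width: 0.0245
finger_force: 49.0
```

{"api": "step_arm", "payload": {
  "rows": [-0.8, 0, 0, 0, 0, 0, 0, -0.8, 0, 0, -0.05, 0, 0, 0, -0.8, 0, 0, -0.15, 0, 0, 0, -0.8, 0, 0, -0.3, 0, 0, 0, -0.8, 0, 0, -0.39, 0, 0, 0]
}}

```text
t: 8.8
ee_pos: [0.4197, 0.3611, 0.2044]
tool_rot: [0.953, 0.304, 0.002, -0.001]
contact_force: [0.5, 1.6, 0.0]
gripper_width: 0.0241
finger_force: 49.1
```

{"api": "step_arm", "payload": {
  "rows": [-0.8, -0.06, 0.15, 0, 0, 0, 0.04, -0.8, -0.09, 0.32, 0, 0, 0, 0.09, -0.8, -0.115, 0.48, 0, 0, 0, 0.14, -0.8, -0.115, 0.643, 0, 0, 0, 0.183, -0.8, -0.115, 0.643, 0, 0, 0, 0.183]
}}

```text
t: 9.3
ee_pos: [0.5045, 0.1789, 0.2013]
tool_rot: [0.987, 0.16, 0.0, 0.0]
contact_force: [-0.2, 0.5, -0.7]
gripper_width: 0.0246
finger_force: 51.3
```

{"api": "step_arm", "payload": {
  "rows": [-0.8, 0.02, 0.16, 0, 0, 0, 0.04, -0.8, 0.04, 0.32, 0, 0, 0, 0.09, -0.8, 0.06, 0.48, 0, 0, 0, 0.14, -0.8, 0.072, 0.649, 0, 0, 0, 0.183, -0.8, 0.072, 0.649, 0, 0, 0, 0.183]
}}

```text
t: 9.8
ee_pos: [0.5875, 0.0018, 0.2008]
tool_rot: [1.0, 0.018, 0.0, 0.0]
contact_force: [-0.6, -0.3, -0.0]
gripper_width: 0.0244
finger_force: 51.3
```

```bash
python3 -c "
from h import *
plan((.5855,.0045,.12,2.4),(.5855,.0045,.098,2.4),(.5855,.0045,.2,2.4),(.6458,.3223,.2,18),(.6458,.3223,.083,18))"
```

```text
t 9.8 at [0.5875 0.0018 0.2008] yaw 2.04 w 0.0244 F [-0.6 -0.3 -0. ]
[-0.006, -0.009, 0.269, 0.0, -0.0, -0.004]
[-0.0, -0.0, 0.073, 0.0, -0.0, 0.0]
[0.0, 0.0, -0.34, 0.0, 0.0, 0.0]
[0.123, -0.525, 0.0, 0.0, 0.0, -0.087]
[0.193, -0.503, 0.0, 0.0, 0.0, -0.087]
[0.0, 0.0, 0.39, 0.0, 0.0, 0.0]
```

{"api": "step_arm", "payload": {
  "rows": [-0.8, -0.006, -0.009, 0.1, 0, 0, -0.004, -0.8, -0.006, -0.009, 0.2, 0, 0, -0.004, -0.8, -0.006, -0.009, 0.28, 0, 0, -0.004, -0.8, -0.006, -0.009, 0.342, 0, 0, -0.004, -0.8, -0.006, -0.009, 0.342, 0, 0, -0.004]
}}

```text
t: 10.3
ee_pos: [0.5837, 0.0094, 0.0972]
tool_rot: [1.0, 0.025, -0.001, 0.0]
contact_force: [-0.4, 0.2, 0.4]
gripper_width: 0.0241
finger_force: 59.5
```

{"api": "step_arm", "payload": {
  "rows": [-0.8, 0, 0, 0, 0, 0, 0, -0.1, 0, 0, 0, 0, 0, 0, -0.1, 0, 0, 0, 0, 0, 0, -0.1, 0, 0, 0, 0, 0, 0, -0.1, 0, 0, -0.05, 0, 0, 0]
}}

```text
t: 10.8
ee_pos: [0.583, 0.0082, 0.112]
tool_rot: [1.0, 0.024, -0.002, 0.0]
contact_force: [0.1, 0.9, 0.0]
gripper_width: 0.0384
finger_force: 0.0
```

{"api": "step_arm", "payload": {
  "rows": [-0.1, 0, 0, -0.1, 0, 0, 0, -0.1, 0, 0, -0.2, 0, 0, 0, 0.2, 0, 0, -0.29, 0, 0, 0, 0.3, 0, 0, -0.29, 0, 0, 0, 0.3, 0, 0, -0.29, 0, 0, 0]
}}

```text
t: 11.3
ee_pos: [0.5842, 0.0085, 0.2012]
tool_rot: [1.0, 0.024, 0.001, -0.0]
contact_force: [0.3, -1.0, -0.4]
gripper_width: 0.0555
finger_force: 0.0
```

{"api": "step_arm", "payload": {
  "rows": [0.3, 0.123, -0.525, -0.1, 0, 0, -0.087, 0.3, 0.123, -0.525, -0.1, 0, 0, -0.087, 0.3, 0.123, -0.525, -0.1, 0, 0, -0.087, 0.3, 0.123, -0.525, -0.1, 0, 0, -0.087, 0.3, 0.123, -0.525, -0.1, 0, 0, -0.087]
}}

```text
t: 11.8
ee_pos: [0.6133, 0.1697, 0.2291]
tool_rot: [0.996, 0.094, -0.001, 0.0]
contact_force: [-0.4, -1.2, -0.4]
gripper_width: 0.0555
finger_force: 0.0
```

{"api": "step_arm", "payload": {
  "rows": [0.3, 0.123, -0.45, -0.1, 0, 0, -0.087, 0.3, 0.123, -0.45, -0.1, 0, 0, -0.087, 0.3, 0.123, -0.45, -0.1, 0, 0, -0.087, 0.3, 0.123, -0.45, -0.1, 0, 0, -0.087, 0.3, 0.123, -0.45, -0.1, 0, 0, -0.087]
}}

```text
t: 12.3
ee_pos: [0.6244, 0.3064, 0.2587]
tool_rot: [0.987, 0.16, -0.002, 0.001]
contact_force: [0.1, -0.3, -0.4]
gripper_width: 0.0554
finger_force: 0.0
```

Run:
```python
from h import *
import pickle
plan()
c,im=save('wrist','w4.png');pickle.dump(c,open('w4.pkl','wb'))
cv2.imwrite('pics/w4b.png',cv2.resize(im[:,:,::-1],(800,600),interpolation=cv2.INTER_CUBIC))
```

```text
t 12.3 at [0.6244 0.3064 0.2587] yaw 18.44 w 0.0554 F [ 0.1 -0.3 -0.4]
```

View pics/w4b.png

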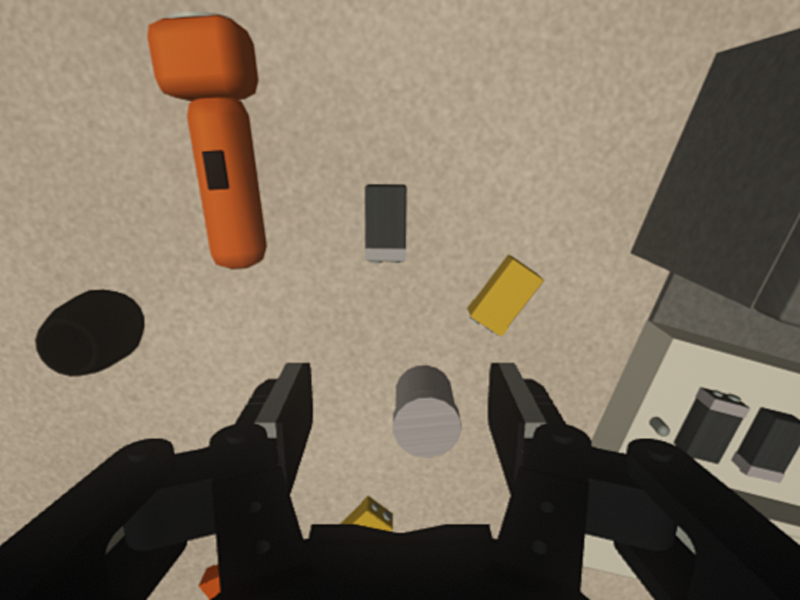

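Run:
```python
from h import *
import pickle
c=pickle.load(open('w4.pkl','rb'))
P=np.array([onz(c,x*.7,y*.7,.0175) for x,y in [(366,188),(406,188),(406,261),(366,261)]]); m=P.mean(0)
e=(P[1]+P[2]-P[0]-P[3])/2; f=(P[0]+P[1]-P[2]-P[3])/2
y=np.degrees(np.arctan2(f[1],f[0]));print(m,np.linalg.norm(e),np.linalg.norm(f),y)
plan((*m[:2],.15,y),(*m[:2],.083,y),(*m[:2],.2,y),(.588,-.0475,.2,2.4),(.588,-.0475,.098,2.4))
```

```text
[0.64527614 0.32276685 0.0175    ] 0.025587978322287878 0.046786547247672255 17.905528874601867
t 12.35 at [0.6244 0.3055 0.2588] yaw 18.38 w 0.0555 F [-0.4 -0.6  0.2]
[0.085, -0.033, 0.362, 0.001, 0.002, 0.005]
[-0.0, 0.0, 0.223, -0.0, -0.0, -0.0]
[-0.0, 0.0, -0.39, 0.0, 0.0, 0.0]
[-0.281, 0.558, 0.0, 0.0, 0.0, 0.086]
[-0.203, 0.591, 0.0, 0.0, 0.0, 0.086]
[-0.0, 0.0, 0.34, -0.0, -0.0, -0.0]
```

{"api": "step_arm", "payload": {
  "rows": [0.3, 0.085, -0.033, 0.15, 0, 0, 0.005, 0.3, 0.085, -0.033, 0.3, 0, 0, 0.005, 0.3, 0.085, -0.033, 0.362, 0, 0, 0.005, 0.3, 0.085, -0.033, 0.362, 0, 0, 0.005, 0.3, 0.085, -0.033, 0.362, 0, 0, 0.005]
}}

```text
t: 12.85
ee_pos: [0.6466, 0.3229, 0.1523]
tool_rot: [0.988, 0.156, 0.0, 0.0]
contact_force: [0.6, 1.2, 0.5]
gripper_width: 0.0555
finger_force: 0.0
```

{"api": "step_arm", "payload": {
  "rows": [0.3, 0, 0, 0.08, 0, 0, 0, 0.3, 0, 0, 0.16, 0, 0, 0, 0.3, 0, 0, 0.22, 0, 0, 0, 0.3, 0, 0, 0.223, 0, 0, 0, 0.3, 0, 0, 0.223, 0, 0, 0]
}}

```text
t: 13.35
ee_pos: [0.6469, 0.3246, 0.0871]
tool_rot: [0.988, 0.156, 0.001, -0.0]
contact_force: [-0.4, 0.2, 1.2]
gripper_width: 0.0556
finger_force: 0.0
```

{"api": "step_arm", "payload": {
  "rows": [-0.8, 0, 0, 0, 0, 0, 0, -0.8, 0, 0, 0, 0, 0, 0, -0.8, 0, 0, 0, 0, 0, 0, -0.8, 0, 0, 0, 0, 0, 0, -0.8, 0, 0, 0, 0, 0, 0],
  "newtons": 50
}}

```text
t: 13.85
ee_pos: [0.6468, 0.325, 0.0874]
tool_rot: [0.988, 0.157, 0.002, -0.0]
contact_force: [-0.2, -0.2, 6.4]
gripper_width: 0.0237
finger_force: 48.9
```

{"api": "step_arm", "payload": {
  "rows": [-0.8, 0, 0, 0, 0, 0, 0, -0.8, 0, 0, -0.05, 0, 0, 0, -0.8, 0, 0, -0.15, 0, 0, 0, -0.8, 0, 0, -0.3, 0, 0, 0, -0.8, 0, 0, -0.39, 0, 0, 0]
}}

```text
t: 14.35
ee_pos: [0.6468, 0.3249, 0.2064]
tool_rot: [0.988, 0.157, 0.002, -0.001]
contact_force: [-0.7, -0.8, -0.0]
gripper_width: 0.0237
finger_force: 49.1
```

{"api": "step_arm", "payload": {
  "rows": [-0.8, -0.07, 0.14, 0, 0, 0, 0.02, -0.8, -0.14, 0.28, 0, 0, 0, 0.04, -0.8, -0.21, 0.42, 0, 0, 0, 0.06, -0.8, -0.281, 0.558, 0, 0, 0, 0.086, -0.8, -0.281, 0.558, 0, 0, 0, 0.086]
}}

```text
t: 14.85
ee_pos: [0.6159, 0.1342, 0.2029]
tool_rot: [0.996, 0.086, -0.001, 0.0]
contact_force: [0.3, 0.2, -0.5]
gripper_width: 0.0239
finger_force: 49.2
```

{"api": "step_arm", "payload": {
  "rows": [-0.8, -0.05, 0.15, 0, 0, 0, 0.02, -0.8, -0.1, 0.3, 0, 0, 0, 0.04, -0.8, -0.15, 0.45, 0, 0, 0, 0.06, -0.8, -0.203, 0.591, 0, 0, 0, 0.086, -0.8, -0.203, 0.591, 0, 0, 0, 0.086]
}}

```text
t: 15.35
ee_pos: [0.5877, -0.0502, 0.2025]
tool_rot: [1.0, 0.019, -0.0, 0.0]
contact_force: [-0.2, 0.7, -0.3]
gripper_width: 0.0241
finger_force: 49.3
```

```bash
python3 -c "
from h import *
plan((.588,-.0475,.098,2.4),(.588,-.0475,.2,2.4),(.508,-.10,.28,2.4),(.44,-.33,.28,7))"
```

```text
t 15.35 at [ 0.5877 -0.0502  0.2025] yaw 2.15 w 0.0241 F [-0.2  0.7 -0.3]
[0.002, -0.009, 0.348, 0.0, 0.001, -0.003]
[-0.0, -0.0, -0.34, -0.0, 0.0, 0.0]
[-0.274, 0.164, -0.267, 0.0, 0.0, 0.0]
[-0.259, 0.757, -0.0, -0.0, -0.0, -0.051]
```

{"api": "step_arm", "payload": {
  "rows": [-0.8, 0, -0.009, 0.1, 0, 0, -0.003, -0.8, 0, -0.009, 0.2, 0, 0, -0.003, -0.8, 0, -0.009, 0.28, 0, 0, -0.003, -0.8, 0, -0.009, 0.34, 0, 0, -0.003, -0.8, 0, -0.009, 0.34, 0, 0, -0.003]
}}

```text
t: 15.85
ee_pos: [0.5888, -0.0426, 0.0986]
tool_rot: [1.0, 0.025, -0.001, 0.0]
contact_force: [-0.6, -0.4, -1.3]
gripper_width: 0.0242
finger_force: 65.2
```

{"api": "step_arm", "payload": {
  "rows": [-0.8, 0, 0, 0, 0, 0, 0, -0.1, 0, 0, 0, 0, 0, 0, -0.1, 0, 0, 0, 0, 0, 0, -0.1, 0, 0, 0, 0, 0, 0, -0.1, 0, 0, -0.05, 0, 0, 0]
}}

```text
t: 16.35
ee_pos: [0.5878, -0.0435, 0.1137]
tool_rot: [1.0, 0.024, -0.002, 0.0]
contact_force: [-0.6, 0.6, 0.0]
gripper_width: 0.0385
finger_force: 0.0
```

{"api": "step_arm", "payload": {
  "rows": [-0.1, 0, 0, -0.1, 0, 0, 0, -0.1, 0, 0, -0.2, 0, 0, 0, -0.1, 0, 0, -0.29, 0, 0, 0, 0, 0, 0, -0.29, 0, 0, 0, 0, 0, 0, -0.29, 0, 0, 0]
}}

```text
t: 16.85
ee_pos: [0.589, -0.0433, 0.2028]
tool_rot: [1.0, 0.024, 0.001, -0.0]
contact_force: [-0.7, 0.3, -0.2]
gripper_width: 0.0429
finger_force: 0.0
```

{"api": "step_arm", "payload": {
  "rows": [0, -0.274, 0.164, -0.267, 0, 0, 0, 0, -0.274, 0.164, -0.267, 0, 0, 0, 0, -0.274, 0.164, -0.267, 0, 0, 0, 0, -0.274, 0.164, -0.267, 0, 0, 0, 0, -0.274, 0.164, -0.267, 0, 0, 0]
}}

```text
t: 17.35
ee_pos: [0.5089, -0.0965, 0.2812]
tool_rot: [1.0, 0.024, -0.0, -0.0]
contact_force: [0.1, -1.1, 0.2]
gripper_width: 0.0427
finger_force: 0.0
```

{"api": "step_arm", "payload": {
  "rows": [0, -0.259, 0.757, 0, 0, 0, -0.05, 0, -0.259, 0.757, 0, 0, 0, -0.05, 0, -0.259, 0.757, 0, 0, 0, -0.05, 0, -0.259, 0.757, 0, 0, 0, -0.05, 0, -0.259, 0.757, 0, 0, 0, -0.05]
}}

```text
t: 17.85
ee_pos: [0.4423, -0.3288, 0.2796]
tool_rot: [0.998, 0.063, -0.002, -0.001]
contact_force: [0.7, 0.0, -0.6]
gripper_width: 0.0426
finger_force: 0.0
```

Run:
```python
from h import *
import pickle
plan()
c,im=save('wrist','w5.png');pickle.dump(c,open('w5.pkl','wb'))
cv2.imwrite('pics/w5b.png',cv2.resize(im[:,:,::-1],(800,600),interpolation=cv2.INTER_CUBIC))
```

```text
t 17.85 at [ 0.4423 -0.3288  0.2796] yaw 7.27 w 0.0426 F [ 0.7  0.  -0.6]
```

View pics/w5b.png

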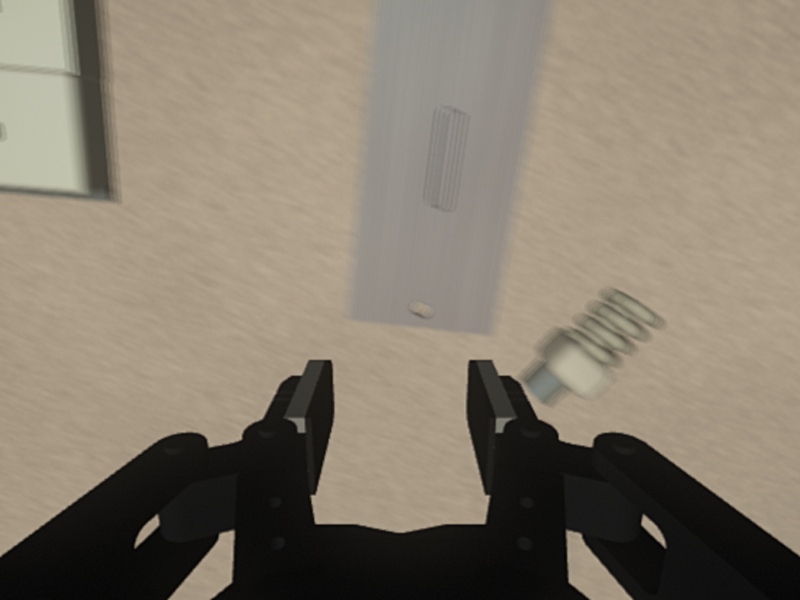

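Run:
```python
from h import *
import pickle
plan()
c,im=save('wrist','w6.png');pickle.dump(c,open('w6.pkl','wb'))
cv2.imwrite('pics/w6b.png',cv2.resize(im[:240,200:520,::-1],(800,600),interpolation=cv2.INTER_CUBIC))
```

```text
t 17.9 at [ 0.4411 -0.3325  0.2794] yaw 7.05 w 0.0431 F [ 0.7 -2.4  0.3]
```

View pics/w6b.png

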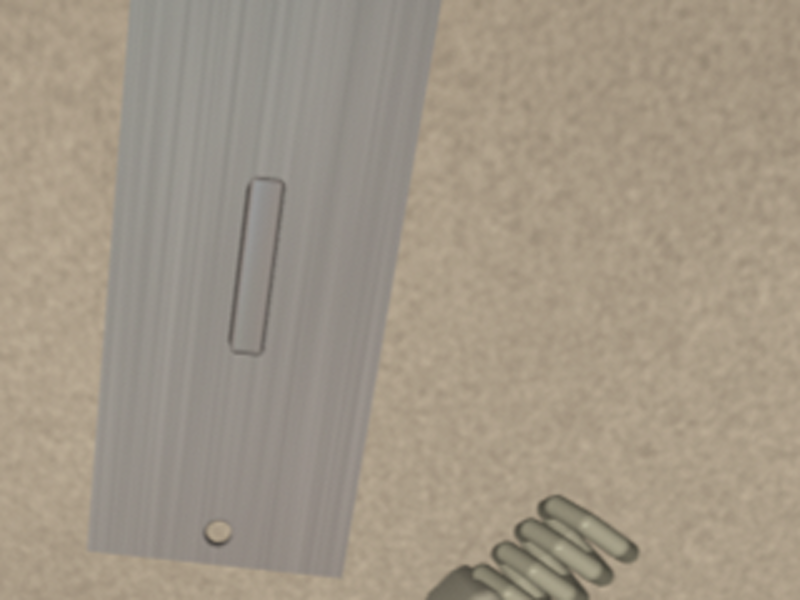

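Run:
```python
from h import *
import pickle
c=pickle.load(open('w6.pkl','rb'))
Z=lambda u,v,z:onz(c,200+u/2.5,v/2.5,z)
def ang(f): return round(float(np.degrees(np.arctan2(f[1],f[0]))),2)
P=np.array([Z(*q,.038) for q in((251,178),(285,180),(263,355),(229,351))]);m=P.mean(0)
f=(P[0]+P[1]-P[2]-P[3])/2;e=(P[1]+P[2]-P[0]-P[3])/2
print('bar',m,np.linalg.norm(f),np.linalg.norm(e),ang(f))
h=Z(218,531,.006);print('hole',h,'dist',np.linalg.norm((m-h)[:2]),ang(m-h))
L=Z(130,0,.006)-Z(90,550,.006);Rr=Z(441,0,.006)-Z(342,577,.006);print('edges',ang(L),ang(Rr))
a,b=Z(90,550,.006),Z(342,577,.006);E=b-a;print('end edge',ang(E),np.linalg.norm(E),(a+b)/2)
d=(a+b)/2-h; y=ang(L)
# height of bar from the wrist+side view
s=cal('side'); print(proj(s,m),proj(c,m))
```

```text
bar [ 0.51181484 -0.34348744  0.038     ] 0.05898208663022378 0.01198572197615805 0.58
hole [ 0.4039072  -0.34434704  0.006     ] dist 0.10791106148688437 0.46
edges 0.93 0.58
end edge -89.51 0.10859814767487937 [ 0.38930291 -0.34562398  0.006     ]
[306.82391596 151.44299861] [302.67855297 107.38706908]
```

```bash
python3 -c "
from h import *
plan((.512,-.3435,.14,.6),(.512,-.3435,.088,.6),(.512,-.3435,.2,.6),(.49,-.25,.2,-87.6),(.5855,.0043,.2,-87.6))"
```

```text
t 17.95 at [ 0.4417 -0.3303  0.2791] yaw 6.98 w 0.0425 F [-0.2  0.5  0. ]
[0.229, 0.073, 0.463, -0.001, 0.003, 0.071]
[-0.0, -0.0, 0.173, 0.0, -0.0, -0.0]
[-0.0, 0.0, -0.373, 0.0, 0.0, 0.0]
[-0.023, -0.104, -0.0, 0.0, -0.0, 0.327]
[-0.071, -0.079, -0.0, 0.0, -0.0, 0.327]
[-0.101, -0.034, -0.0, 0.0, -0.0, 0.327]
[-0.417, -0.177, -0.0, 0.0, -0.0, 0.0]
[-0.417, -0.177, -0.0, 0.0, -0.0, 0.0]
```

{"api": "step_arm", "payload": {
  "rows": [0, 0.1, 0.04, 0.16, 0, 0, 0.03, 0, 0.229, 0.073, 0.32, 0, 0, 0.071, 0, 0.229, 0.073, 0.46, 0, 0, 0.071, 0, 0.229, 0.073, 0.463, 0, 0, 0.071, 0, 0.229, 0.073, 0.463, 0, 0, 0.071]
}}

```text
t: 18.45
ee_pos: [0.5129, -0.339, 0.1394]
tool_rot: [1.0, 0.008, -0.004, -0.001]
contact_force: [-0.2, 0.6, 0.3]
gripper_width: 0.0423
finger_force: 0.0
```

```bash
python3 -c "
from h import *
plan((.512,-.3435,.088,.6))"
```

```text
t 18.45 at [ 0.5129 -0.339   0.1394] yaw 0.95 w 0.0423 F [-0.2  0.6  0.3]
[-0.002, 0.015, 0.171, -0.002, 0.005, 0.004]
```

{"api": "step_arm", "payload": {
  "rows": [0, 0, 0.005, 0.06, 0, 0, 0, 0, 0, 0.005, 0.12, 0, 0, 0, 0, 0, 0.005, 0.16, 0, 0, 0, 0, 0, 0.005, 0.165, 0, 0, 0, 0, 0, 0.005, 0.165, 0, 0, 0]
}}

```text
t: 18.95
ee_pos: [0.5141, -0.3418, 0.0948]
tool_rot: [1.0, 0.008, 0.001, 0.0]
contact_force: [0.1, 0.2, -0.3]
gripper_width: 0.0429
finger_force: 0.0
```

{"api": "step_arm", "payload": {
  "rows": [0, 0, 0, 0, 0, 0, 0, 0, 0, 0, 0, 0, 0, 0, 0, 0, 0, 0, 0, 0, 0, 0, 0, 0, 0, 0, 0, 0, 0, 0, 0, 0, 0, 0, 0]
}}

```text
t: 19.45
ee_pos: [0.5136, -0.3416, 0.0938]
tool_rot: [1.0, 0.008, 0.0, 0.0]
contact_force: [0.7, -0.1, 1.1]
gripper_width: 0.0426
finger_force: 0.0
```

```bash
python3 -c "
from h import *
plan((.512,-.3435,.088,.6))"
```

```text
t 19.45 at [ 0.5136 -0.3416  0.0938] yaw 0.89 w 0.0426 F [ 0.7 -0.1  1.1]
[-0.006, 0.006, 0.019, 0.0, -0.0, 0.003]
```

{"api": "step_arm", "payload": {
  "rows": [0, -0.006, 0.006, 0.02, 0, 0, 0.003, 0, -0.006, 0.006, 0.02, 0, 0, 0.003, -1, -0.006, 0.006, 0.02, 0, 0, 0.003, -1, -0.006, 0.006, 0.02, 0, 0, 0.003, -1, -0.006, 0.006, 0.02, 0, 0, 0.003],
  "newtons": 90
}}

```text
t: 19.95
ee_pos: [0.5119, -0.3435, 0.0878]
tool_rot: [1.0, 0.005, 0.0, 0.0]
contact_force: [0.3, -0.2, 0.7]
gripper_width: 0.0102
finger_force: 88.7
```

{"api": "step_arm", "payload": {
  "rows": [-1, 0, 0, 0, 0, 0, 0, -1, 0, 0, 0, 0, 0, 0, -1, 0, 0, 0, 0, 0, 0, -1, 0, 0, 0, 0, 0, 0, -1, 0, 0, 0, 0, 0, 0]
}}

```text
t: 20.45
ee_pos: [0.5119, -0.3435, 0.0878]
tool_rot: [1.0, 0.005, 0.0, 0.0]
contact_force: [-0.0, -0.0, 2.2]
gripper_width: 0.0102
finger_force: 88.8
```

{"api": "step_arm", "payload": {
  "rows": [-1, 0, 0, -0.03, 0, 0, 0, -1, 0, 0, -0.1, 0, 0, 0, -1, 0, 0, -0.2, 0, 0, 0, -1, 0, 0, -0.3, 0, 0, 0, -1, 0, 0, -0.373, 0, 0, 0]
}}

```text
t: 20.95
ee_pos: [0.512, -0.3434, 0.2014]
tool_rot: [1.0, 0.005, 0.001, 0.0]
contact_force: [1.0, -1.0, -1.7]
gripper_width: 0.0104
finger_force: 88.2
```

{"api": "step_arm", "payload": {
  "rows": [-1, 0, -0.02, 0, 0, 0, 0.06, -1, -0.01, -0.05, 0, 0, 0, 0.13, -1, -0.02, -0.08, 0, 0, 0, 0.2, -1, -0.023, -0.1, 0, 0, 0, 0.27, -1, -0.023, -0.104, 0, 0, 0, 0.327]
}}

```text
t: 21.45
ee_pos: [0.5039, -0.3114, 0.1993]
tool_rot: [0.968, -0.251, -0.001, -0.0]
contact_force: [0.2, -0.3, -3.0]
gripper_width: 0.0102
finger_force: 88.2
```

{"api": "step_arm", "payload": {
  "rows": [-1, -0.02, -0.02, 0, 0, 0, 0.06, -1, -0.04, -0.04, 0, 0, 0, 0.13, -1, -0.06, -0.06, 0, 0, 0, 0.2, -1, -0.071, -0.079, 0, 0, 0, 0.27, -1, -0.071, -0.079, 0, 0, 0, 0.327]
}}

```text
t: 21.95
ee_pos: [0.4968, -0.2804, 0.1993]
tool_rot: [0.873, -0.488, -0.001, -0.0]
contact_force: [-1.3, -0.6, -2.3]
gripper_width: 0.0104
finger_force: 88.2
```

{"api": "step_arm", "payload": {
  "rows": [-1, -0.02, -0.01, 0, 0, 0, 0.06, -1, -0.05, -0.02, 0, 0, 0, 0.13, -1, -0.08, -0.03, 0, 0, 0, 0.2, -1, -0.101, -0.034, 0, 0, 0, 0.27, -1, -0.101, -0.034, 0, 0, 0, 0.327]
}}

```text
t: 22.45
ee_pos: [0.4893, -0.2492, 0.1993]
tool_rot: [0.72, -0.694, -0.001, 0.0]
contact_force: [0.3, -0.0, -2.2]
gripper_width: 0.0104
finger_force: 88.2
```

```bash
python3 -c "
from h import *
print(robot.observe()['joint_positions'].round(2))
plan((.5855,.0043,.2,-87.6))"
```

```text
[-0.18  0.36 -0.32 -0.   -0.89  0.21]
t 22.45 at [ 0.4893 -0.2492  0.1993] yaw -87.88 w 0.0104 F [ 0.3 -0.  -2.2]
[-0.416, -0.176, -0.001, 0.0, 0.0, -0.002]
[-0.416, -0.177, -0.001, 0.0, 0.0, -0.002]
```

{"api": "step_arm", "payload": {
  "rows": [-1, -0.1, -0.04, 0, 0, 0, 0, -1, -0.2, -0.09, 0, 0, 0, 0, -1, -0.31, -0.13, 0, 0, 0, 0, -1, -0.416, -0.176, 0, 0, 0, -0.002, -1, -0.416, -0.176, 0, 0, 0, -0.002]
}}

```text
t: 22.95
ee_pos: [0.5389, -0.1202, 0.1995]
tool_rot: [0.724, -0.69, 0.0, -0.0]
contact_force: [0.1, -0.4, -2.2]
gripper_width: 0.0102
finger_force: 88.1
```

{"api": "step_arm", "payload": {
  "rows": [-1, -0.1, -0.04, 0, 0, 0, 0, -1, -0.2, -0.09, 0, 0, 0, 0, -1, -0.31, -0.13, 0, 0, 0, 0, -1, -0.416, -0.177, 0, 0, 0, -0.002, -1, -0.416, -0.177, 0, 0, 0, -0.002]
}}

```text
t: 23.45
ee_pos: [0.5866, 0.0066, 0.1994]
tool_rot: [0.725, -0.689, 0.0, -0.001]
contact_force: [-0.5, -0.1, -2.3]
gripper_width: 0.0104
finger_force: 88.2
```

{"api": "step_arm", "payload": {
  "rows": [-1, 0, 0, 0, 0, 0, 0, -1, 0, 0, 0, 0, 0, 0, -1, 0, 0, 0, 0, 0, 0, -1, 0, 0, 0, 0, 0, 0, -1, 0, 0, 0, 0, 0, 0]
}}

```text
t: 23.95
ee_pos: [0.5852, 0.003, 0.1996]
tool_rot: [0.723, -0.691, 0.0, -0.0]
contact_force: [-0.3, -0.4, -1.8]
gripper_width: 0.0103
finger_force: 88.2
```

```bash
python3 -c "
from h import *
plan((.5855,.0043,.16,-87.6))"
```

```text
t 23.95 at [0.5852 0.003  0.1996] yaw -87.37 w 0.0103 F [-0.3 -0.4 -1.8]
[-0.004, -0.001, 0.132, -0.0, 0.0, 0.003]
```

{"api": "step_arm", "payload": {
  "rows": [-1, -0.004, -0.001, 0.05, 0, 0, 0.003, -1, -0.004, -0.001, 0.1, 0, 0, 0.003, -1, -0.004, -0.001, 0.16, 0, 0, 0.003, -1, -0.004, -0.001, 0.165, 0, 0, 0.003, -1, -0.004, -0.001, 0.165, 0, 0, 0.003]
}}

```text
t: 24.45
ee_pos: [0.5856, 0.0046, 0.1499]
tool_rot: [0.722, -0.692, -0.0, 0.0]
contact_force: [-0.1, -0.4, -1.9]
gripper_width: 0.0102
finger_force: 88.2
```

{"api": "step_arm", "payload": {
  "rows": [-1, 0, 0, 0, 0, 0, 0, -1, 0, 0, 0, 0, 0, 0, -1, 0, 0, 0, 0, 0, 0, -1, 0, 0, 0, 0, 0, 0, -1, 0, 0, 0, 0, 0, 0]
}}

```text
t: 24.95
ee_pos: [0.5856, 0.0049, 0.1503]
tool_rot: [0.722, -0.692, 0.0, -0.0]
contact_force: [-0.0, 0.2, -3.8]
gripper_width: 0.01
finger_force: 88.2
```

Run:
```python
from h import *
import pickle
plan((.5855,.0043,.131,-87.6))
c,im=save('wrist','w7.png');pickle.dump(c,open('w7.pkl','wb'))
M=rot(c)
b=np.array([.5855,.0043,0]);
for y in(.109,-.109): print(proj(c,b+down(0).apply([0,0,0])+R.from_euler('z',2.4,degrees=True).apply([0,y,.056])))
cv2.imwrite('pics/w7b.png',cv2.resize(im[:,:,::-1],(800,600),interpolation=cv2.INTER_CUBIC))
```

```text
t 24.95 at [0.5856 0.0049 0.1503] yaw -87.58 w 0.01 F [-0.   0.2 -3.8]
[0.002, 0.001, 0.064, -0.0, 0.0, 0.0]
[281.03839386 410.95701989]
[281.12090484  13.10394203]
```

View pics/w7b.png

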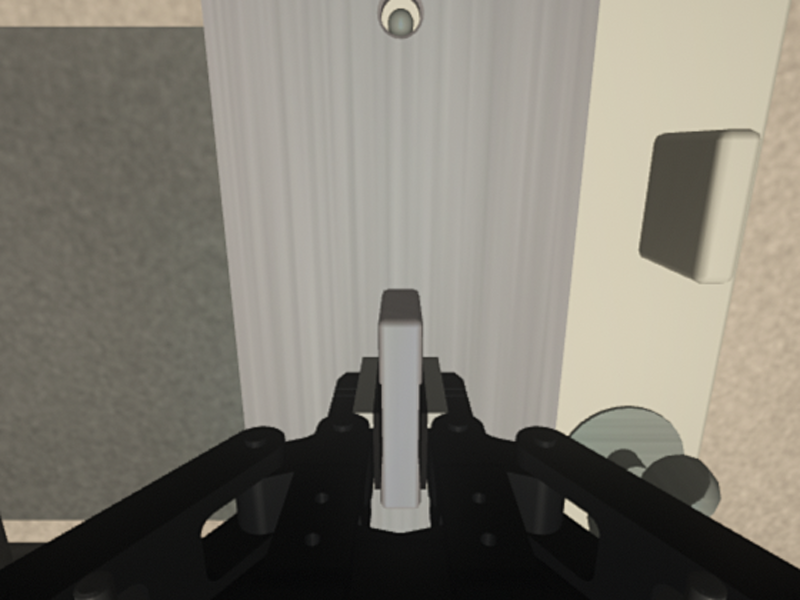

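Run:
```python
from h import *
import pickle
c=pickle.load(open('w7.pkl','rb'))
o=robot.observe();p=o['ee_pos'];k=.7
h=onz(c,401*k,17*k,.150-.088+.006);q=onz(c,400.5*k,21*k,.053)
print('hole',h,'pin',q, 'pred pin',[.5855+.109*np.sin(np.radians(2.4)),.0043-.109*np.cos(np.radians(2.4))], 'hole from tcp',h-p)
for z in(.05,.056): print(proj(c,[.5901,-.1046,z])/k)
```

```text
hole [ 0.5901657  -0.10230859  0.068     ] pin [ 0.59039742 -0.10464443  0.053     ] pred pin [np.float64(0.5900644462564828), np.float64(-0.10460438848077556)] hole from tcp [ 0.00457138 -0.10722362 -0.08219089]
[401.43953439  23.58705839]
[401.48285346  18.73081722]
```

{"api": "step_arm", "payload": {
  "rows": [-1, 0.005, 0, 0.005, 0, 0, 0, -1, 0.005, 0, 0.015, 0, 0, 0, -1, 0.005, 0, 0.025, 0, 0, 0, -1, 0.005, 0, 0.035, 0, 0, 0, -1, 0.005, 0, 0.04, 0, 0, 0]
}}

```text
t: 25.5
ee_pos: [0.5854, 0.0034, 0.1374]
tool_rot: [0.722, -0.692, -0.0, 0.0]
contact_force: [-0.0, -0.2, -2.5]
gripper_width: 0.0104
finger_force: 88.2
```

{"api": "step_arm", "payload": {
  "rows": [-1, 0, 0, 0.006, 0, 0, 0, -1, 0, 0, 0.012, 0, 0, 0, -1, 0, 0, 0.018, 0, 0, 0, -1, 0, 0, 0.02, 0, 0, 0, -1, 0, 0, 0.02, 0, 0, 0]
}}

```text
t: 26.0
ee_pos: [0.5856, 0.0034, 0.1319]
tool_rot: [0.722, -0.692, -0.0, 0.0]
contact_force: [0.3, -0.0, -1.4]
gripper_width: 0.0101
finger_force: 88.2
```

{"api": "step_arm", "payload": {
  "rows": [-1, 0, 0, 0.004, 0, 0, 0, -1, 0, 0, 0.007, 0, 0, 0, -1, 0, 0, 0.007, 0, 0, 0, -1, 0, 0, 0.007, 0, 0, 0, -1, 0, 0, 0.007, 0, 0, 0]
}}

```text
t: 26.5
ee_pos: [0.5856, 0.0034, 0.1299]
tool_rot: [0.722, -0.692, -0.0, 0.0]
contact_force: [0.2, 0.3, -2.1]
gripper_width: 0.0101
finger_force: 88.5
```

{"api": "step_arm", "payload": {
  "rows": [-1, 0, 0, 0.003, 0, 0, 0, -1, 0, 0, 0.006, 0, 0, 0, -1, 0, 0, 0.006, 0, 0, 0, -1, 0, 0, 0.006, 0, 0, 0, -1, 0, 0, 0.006, 0, 0, 0]
}}

```text
t: 27.0
ee_pos: [0.5858, 0.0034, 0.1298]
tool_rot: [0.722, -0.692, 0.0, -0.0]
contact_force: [-3.3, 0.2, 7.8]
gripper_width: 0.0101
finger_force: 89.6
```

{"api": "step_arm", "payload": {
  "rows": [-0.3, 0, 0, 0, 0, 0, 0, -0.3, 0, 0, 0, 0, 0, 0, -0.3, 0, 0, 0, 0, 0, 0, -0.3, 0, 0, 0, 0, 0, 0, -0.3, 0, 0, -0.02, 0, 0, 0]
}}

```text
t: 27.5
ee_pos: [0.5851, 0.0033, 0.1334]
tool_rot: [0.722, -0.692, -0.001, 0.001]
contact_force: [-0.8, -0.2, -0.1]
gripper_width: 0.03
finger_force: 0.0
```

{"api": "step_arm", "payload": {
  "rows": [-0.3, 0, 0, -0.05, 0, 0, 0, -0.3, 0, 0, -0.15, 0, 0, 0, -0.3, 0, 0, -0.3, 0, 0, 0, -0.3, 0, 0, -0.4, 0, 0, 0, -0.3, 0, 0, -0.45, 0, 0, 0]
}}

```text
t: 28.0
ee_pos: [0.5867, 0.0035, 0.2734]
tool_rot: [0.722, -0.692, 0.002, -0.003]
contact_force: [0.1, -0.1, -0.2]
gripper_width: 0.0299
finger_force: 0.0
```

```bash
python3 -c "
from h import *
plan((.43,.0,.27,2.4))"
```

```text
t 28.0 at [0.5867 0.0035 0.2734] yaw -87.55 w 0.0299 F [ 0.1 -0.1 -0.2]
[-0.004, 0.174, 0.003, -0.001, -0.001, -0.333]
[-0.09, 0.149, 0.003, -0.001, -0.001, -0.333]
[-0.153, 0.084, 0.003, -0.001, -0.001, -0.333]
```

```bash
python3 -c "
from h import *
plan((.4903,.0553,.257,34))"
```

```text
t 28.0 at [0.5867 0.0035 0.2734] yaw -87.55 w 0.0299 F [ 0.1 -0.1 -0.2]
[-0.062, 0.105, 0.018, -0.001, -0.001, -0.45]
[-0.115, 0.039, 0.018, -0.001, -0.001, -0.45]
[-0.113, -0.045, 0.018, -0.001, -0.001, -0.45]
```

{"api": "step_arm", "payload": {
  "rows": [-0.3, -0.062, 0.105, 0.018, 0, 0, -0.45, -0.3, -0.062, 0.105, 0.018, 0, 0, -0.45, -0.3, -0.062, 0.105, 0.018, 0, 0, -0.45, -0.3, -0.062, 0.105, 0.018, 0, 0, -0.45, -0.3, -0.062, 0.105, 0.018, 0, 0, -0.45]
}}

```text
t: 28.5
ee_pos: [0.5533, 0.0207, 0.2642]
tool_rot: [0.918, -0.397, 0.0, -0.0]
contact_force: [0.9, -0.8, -0.5]
gripper_width: 0.0301
finger_force: 0.0
```

{"api": "step_arm", "payload": {
  "rows": [-0.3, -0.115, 0.04, 0.018, 0, 0, -0.45, -0.3, -0.115, 0.04, 0.018, 0, 0, -0.45, -0.3, -0.115, 0.04, 0.018, 0, 0, -0.45, -0.3, -0.115, 0.04, 0.018, 0, 0, -0.45, -0.3, -0.115, 0.04, 0.018, 0, 0, -0.45]
}}

```text
t: 29.0
ee_pos: [0.521, 0.0378, 0.2588]
tool_rot: [0.999, -0.055, 0.0, -0.0]
contact_force: [0.9, -0.1, -0.7]
gripper_width: 0.03
finger_force: 0.0
```

{"api": "step_arm", "payload": {
  "rows": [-0.3, -0.113, -0.045, 0.018, 0, 0, -0.45, -0.3, -0.113, -0.045, 0.018, 0, 0, -0.45, -0.3, -0.113, -0.045, 0.018, 0, 0, -0.45, -0.3, -0.113, -0.045, 0.018, 0, 0, -0.45, -0.3, -0.113, -0.045, 0.018, 0, 0, -0.45]
}}

```text
t: 29.5
ee_pos: [0.4889, 0.0551, 0.2534]
tool_rot: [0.956, 0.294, 0.0, -0.0]
contact_force: [0.8, -0.5, -0.4]
gripper_width: 0.0299
finger_force: 0.0
```

{"api": "step_arm", "payload": {
  "rows": [-0.3, 0, 0, 0, 0, 0, 0, -0.3, 0, 0, 0, 0, 0, 0, -0.3, 0, 0, 0, 0, 0, 0, -0.3, 0, 0, 0, 0, 0, 0, -0.3, 0, 0, 0, 0, 0, 0]
}}

```text
t: 30.0
ee_pos: [0.489, 0.055, 0.2529]
tool_rot: [0.957, 0.291, -0.0, 0.0]
contact_force: [0.1, 0.8, -0.8]
gripper_width: 0.0299
finger_force: 0.0
```

Run:
```python
from h import *
import pickle
print(robot.observe()['joint_positions'].round(2))
plan()
c,im=save('wrist','w8.png');pickle.dump(c,open('w8.pkl','wb'))
save('side','side8.png');save('scene','scene8.png')
cv2.imwrite('pics/w8b.png',cv2.resize(im[:,:,::-1],(800,600),interpolation=cv2.INTER_CUBIC))
```

```text
[ 0.44  0.21 -0.39  0.   -0.98  1.72]
t 30.0 at [0.489  0.055  0.2529] yaw 33.88 w 0.0299 F [ 0.1  0.8 -0.8]
```

View pics/w8b.png

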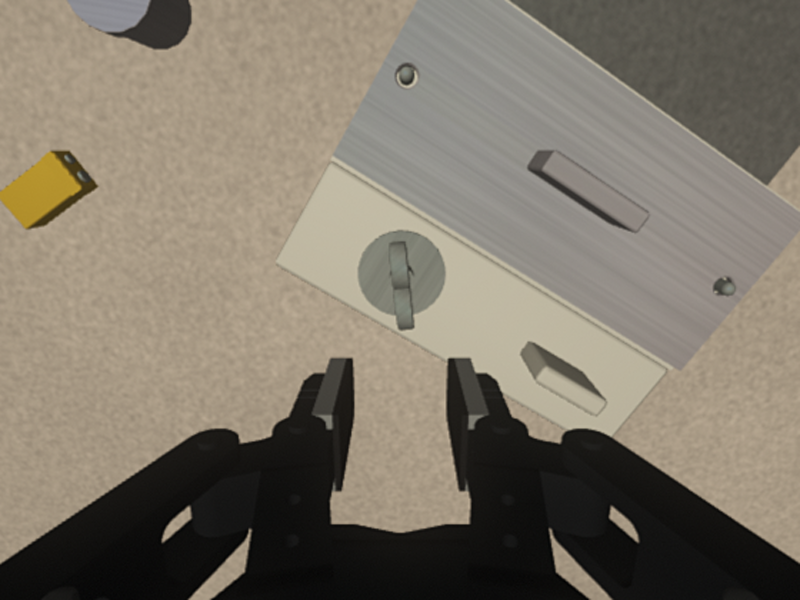

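Run:
```python
from h import *
import pickle
c=pickle.load(open('w8.pkl','rb'));k=.7
for z in(.056,.069,.082):
    a=onz(c,399.5*k,243*k,z);b=onz(c,404.5*k,328*k,z);d=a-b
    print(z,a,b,(a+b)/2,np.linalg.norm(d),np.degrees(np.arctan2(d[1],d[0])))
d=onz(c,401.5*k,272*k,.042);print('disc',d)
print(proj(c,[.4903,.0553,.042])/k,proj(c,[.4903,.0553,.082])/k)
# cover holes
a=onz(c,406*k,75*k,.048);b=onz(c,724*k,286*k,.048);e=a-b;print((a+b)/2,np.linalg.norm(e),np.degrees(np.arctan2(-e[0],e[1])))
im=cv2.imread('pics/w8.png')[150:240,230:330];cv2.imwrite('pics/w8c.png',cv2.resize(im,(800,720)[:2],interpolation=cv2.INTER_CUBIC)[:600])
```

```text
0.056 [0.50765689 0.06791641 0.056     ] [0.46752106 0.0375263  0.056     ] [0.48758898 0.05272135 0.056     ] 0.05034325598467768 37.13232967570872
0.069 [0.50969781 0.06928313 0.069     ] [0.47151499 0.04037181 0.069     ] [0.4906064  0.05482747 0.069     ] 0.047893556731224994 37.13232967570873
0.082 [0.51173873 0.07064986 0.082     ] [0.47550891 0.04321731 0.082     ] [0.49362382 0.05693358 0.082     ] 0.045443857477772305 37.132329675708746
disc [0.49163161 0.05575598 0.042     ]
[400.88860845 274.22034982] [401.10062854 293.44189785]
[0.58638739 0.00410229 0.048     ] 0.2188662117886197 2.452638424328198
```

View pics/w8c.png

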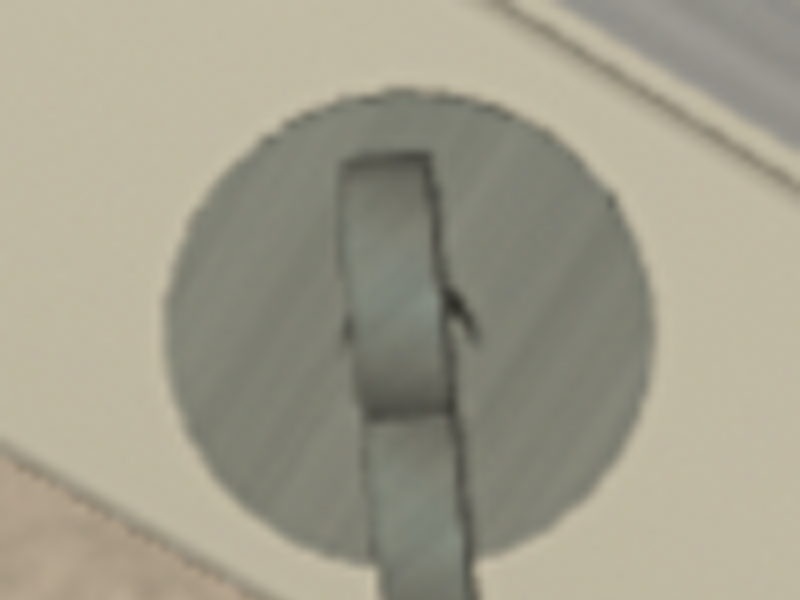

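```bash
python3 -c "
from h import *
plan((.491,.0554,.17,37.1),(.491,.0554,.131,37.1))"
```

```text
t 30.15 at [0.489  0.055  0.2529] yaw 33.9 w 0.0298 F [-0.3  0.8  0.1]
[0.006, 0.003, 0.276, 0.0, 0.0, -0.036]
[0.0, 0.0, 0.13, -0.0, 0.0, 0.0]
```

{"api": "step_arm", "payload": {
  "rows": [-0.3, 0.006, 0.003, 0.1, 0, 0, -0.036, -0.3, 0.006, 0.003, 0.2, 0, 0, -0.036, -0.3, 0.006, 0.003, 0.276, 0, 0, -0.036, -0.3, 0.006, 0.003, 0.276, 0, 0, -0.036, -0.3, 0.006, 0.003, 0.276, 0, 0, -0.036]
}}

```text
t: 30.65
ee_pos: [0.4914, 0.0554, 0.1705]
tool_rot: [0.948, 0.319, -0.0, 0.0]
contact_force: [0.5, -1.1, -0.5]
gripper_width: 0.0298
finger_force: 0.0
```

{"api": "step_arm", "payload": {
  "rows": [-0.3, 0, 0, 0.05, 0, 0, 0, -0.3, 0, 0, 0.1, 0, 0, 0, -0.3, 0, 0, 0.13, 0, 0, 0, -0.3, 0, 0, 0.13, 0, 0, 0, -0.3, 0, 0, 0.13, 0, 0, 0]
}}

```text
t: 31.15
ee_pos: [0.4916, 0.0555, 0.1321]
tool_rot: [0.948, 0.319, 0.001, 0.0]
contact_force: [0.2, -0.6, -0.4]
gripper_width: 0.0298
finger_force: 0.0
```

```bash
python3 -c "
from h import *
plan((.491,.0554,.131,37.1))"
```

```text
t 31.15 at [0.4916 0.0555 0.1321] yaw 37.18 w 0.0298 F [ 0.2 -0.6 -0.4]
[-0.002, -0.001, 0.004, 0.0, -0.001, 0.001]
```

Good alignment; close and start winding.

{"api": "step_arm", "payload": {
  "rows": [-1, -0.002, 0, 0, 0, 0, 0, -1, -0.002, 0, 0, 0, 0, 0, -1, -0.002, 0, 0, 0, 0, 0, -1, -0.002, 0, 0, 0, 0, 0, -1, -0.002, 0, 0, 0, 0, 0],
  "newtons": 70
}}

```text
t: 31.65
ee_pos: [0.4909, 0.0553, 0.1321]
tool_rot: [0.948, 0.319, 0.001, -0.0]
contact_force: [-1.9, 0.8, 5.2]
gripper_width: 0.0075
finger_force: 69.4
```

{"api": "step_arm", "payload": {
  "rows": [-1, 0, 0, 0, 0, 0, 0.08, -1, 0, 0, 0, 0, 0, 0.16, -1, 0, 0, 0, 0, 0, 0.24, -1, 0, 0, 0, 0, 0, 0.32, -1, 0, 0, 0, 0, 0, 0.4]
}}

```text
t: 32.15
ee_pos: [0.491, 0.0551, 0.1322]
tool_rot: [1.0, 0.008, 0.001, -0.0]
contact_force: [-2.1, 0.8, 5.7]
gripper_width: 0.008
finger_force: 69.5
```

```bash
python3 -c "
from h import *
plan();print(robot.observe()['moment'])"
```

```text
t 32.15 at [0.491  0.0551 0.1322] yaw 0.92 w 0.008 F [-2.1  0.8  5.7]
[0.06358786 0.4226149  0.05208986]
```

{"api": "step_arm", "payload": {
  "rows": [-1, 0, 0, 0, 0, 0, 0.09, -1, 0, 0, 0, 0, 0, 0.18, -1, 0, 0, 0, 0, 0, 0.27, -1, 0, 0, 0, 0, 0, 0.36, -1, 0, 0, 0, 0, 0, 0.45]
}}

```text
t: 32.65
ee_pos: [0.4909, 0.0549, 0.1321]
tool_rot: [0.941, -0.339, 0.001, -0.0]
contact_force: [-1.5, -0.7, 6.5]
gripper_width: 0.0071
finger_force: 69.6
```

{"api": "step_arm", "payload": {
  "rows": [-1, 0, 0, 0, 0, 0, 0.09, -1, 0, 0, 0, 0, 0, 0.18, -1, 0, 0, 0, 0, 0, 0.27, -1, 0, 0, 0, 0, 0, 0.36, -1, 0, 0, 0, 0, 0, 0.45]
}}

```text
t: 33.15
ee_pos: [0.4907, 0.0548, 0.1321]
tool_rot: [0.765, -0.644, 0.0, -0.0]
contact_force: [-1.8, 0.4, 6.4]
gripper_width: 0.0076
finger_force: 69.7
```

{"api": "step_arm", "payload": {
  "rows": [-1, 0, 0, 0, 0, 0, 0.09, -1, 0, 0, 0, 0, 0, 0.18, -1, 0, 0, 0, 0, 0, 0.27, -1, 0, 0, 0, 0, 0, 0.36, -1, 0, 0, 0, 0, 0, 0.45]
}}

```text
t: 33.65
ee_pos: [0.4905, 0.0548, 0.1321]
tool_rot: [-0.495, 0.869, -0.0, 0.0]
contact_force: [-2.3, 0.6, 7.6]
gripper_width: 0.0078
finger_force: 69.8
```

{"api": "step_arm", "payload": {
  "rows": [-1, 0, 0, 0, 0, 0, 0.09, -1, 0, 0, 0, 0, 0, 0.18, -1, 0, 0, 0, 0, 0, 0.27, -1, 0, 0, 0, 0, 0, 0.36, -1, 0, 0, 0, 0, 0, 0.45]
}}

```text
t: 34.15
ee_pos: [0.4904, 0.055, 0.1321]
tool_rot: [-0.164, 0.986, -0.0, -0.0]
contact_force: [-3.7, 2.3, 7.5]
gripper_width: 0.0073
finger_force: 69.8
```

{"api": "step_arm", "payload": {
  "rows": [-1, 0, 0, 0, 0, 0, 0.09, -1, 0, 0, 0, 0, 0, 0.18, -1, 0, 0, 0, 0, 0, 0.27, -1, 0, 0, 0, 0, 0, 0.36, -1, 0, 0, 0, 0, 0, 0.45]
}}

```text
t: 34.65
ee_pos: [0.4904, 0.0552, 0.1321]
tool_rot: [0.188, 0.982, 0.0, 0.0]
contact_force: [-2.8, 2.6, 7.7]
gripper_width: 0.0072
finger_force: 69.8
```

{"api": "step_arm", "payload": {
  "rows": [-1, 0, 0, 0, 0, 0, 0.09, -1, 0, 0, 0, 0, 0, 0.18, -1, 0, 0, 0, 0, 0, 0.27, -1, 0, 0, 0, 0, 0, 0.33, -1, 0, 0, 0, 0, 0, 0.33]
}}

```text
t: 35.15
ee_pos: [0.4904, 0.0553, 0.1321]
tool_rot: [0.431, 0.902, 0.0, 0.0]
contact_force: [-4.5, 3.1, 7.0]
gripper_width: 0.0072
finger_force: 69.7
```

```bash
python3 -c "
from h import *
plan();o=robot.observe();print(o['moment'],o['joint_positions'].round(2))"
```

```text
t 35.15 at [0.4904 0.0553 0.1321] yaw 128.88 w 0.0072 F [-4.5  3.1  7. ]
[ 0.73944656  1.07720931 -0.10554833] [ 0.44  0.37 -0.53 -0.   -0.67 -2.9 ]
```

{"api": "step_arm", "payload": {
  "rows": [-0.3, 0, 0, 0, 0, 0, 0, -0.3, 0, 0, 0, 0, 0, 0, -0.3, 0, 0, -0.03, 0, 0, 0, -0.3, 0, 0, -0.1, 0, 0, 0, -0.3, 0, 0, -0.15, 0, 0, 0]
}}

```text
t: 35.65
ee_pos: [0.4908, 0.0549, 0.1774]
tool_rot: [0.431, 0.902, 0.0, 0.0]
contact_force: [0.4, 0.4, -0.3]
gripper_width: 0.0299
finger_force: 0.0
```

{"api": "step_arm", "payload": {
  "rows": [-0.3, 0, 0, 0, 0, 0, -0.45, -0.3, 0, 0, 0, 0, 0, -0.45, -0.3, 0, 0, 0, 0, 0, -0.45, -0.3, 0, 0, 0, 0, 0, -0.45, -0.3, 0, 0, 0, 0, 0, -0.45]
}}

```text
t: 36.15
ee_pos: [0.4906, 0.0549, 0.1766]
tool_rot: [0.089, 0.996, 0.0, 0.0]
contact_force: [0.3, -0.5, 0.4]
gripper_width: 0.0298
finger_force: 0.0
```

{"api": "step_arm", "payload": {
  "rows": [-0.3, 0, 0, 0, 0, 0, -0.45, -0.3, 0, 0, 0, 0, 0, -0.45, -0.3, 0, 0, 0, 0, 0, -0.45, -0.3, 0, 0, 0, 0, 0, -0.45, -0.3, 0, 0, 0, 0, 0, -0.45]
}}

```text
t: 36.65
ee_pos: [0.4906, 0.0548, 0.1766]
tool_rot: [-0.261, 0.965, -0.0, 0.0]
contact_force: [0.5, -0.4, -0.4]
gripper_width: 0.0302
finger_force: 0.0
```

{"api": "step_arm", "payload": {
  "rows": [-0.3, 0, 0, 0, 0, 0, -0.45, -0.3, 0, 0, 0, 0, 0, -0.45, -0.3, 0, 0, 0, 0, 0, -0.45, -0.3, 0, 0, 0, 0, 0, -0.45, -0.3, 0, 0, 0, 0, 0, -0.45]
}}

```text
t: 37.15
ee_pos: [0.4906, 0.0549, 0.1766]
tool_rot: [-0.579, 0.815, -0.0, 0.0]
contact_force: [-0.1, -0.3, 0.0]
gripper_width: 0.0302
finger_force: 0.0
```

{"api": "step_arm", "payload": {
  "rows": [-0.3, 0, 0, 0, 0, 0, -0.45, -0.3, 0, 0, 0, 0, 0, -0.45, -0.3, 0, 0, 0, 0, 0, -0.45, -0.3, 0, 0, 0, 0, 0, -0.45, -0.3, 0, 0, 0, 0, 0, -0.45]
}}

```text
t: 37.65
ee_pos: [0.4906, 0.0548, 0.1766]
tool_rot: [0.825, -0.565, 0.0, -0.0]
contact_force: [-0.0, -1.2, -0.7]
gripper_width: 0.0301
finger_force: 0.0
```

{"api": "step_arm", "payload": {
  "rows": [-0.3, 0, 0, 0, 0, 0, -0.2, -0.3, 0, 0, 0, 0, 0, -0.2, -0.3, 0, 0, 0, 0, 0, -0.2, -0.3, 0, 0, 0, 0, 0, -0.2, -0.3, 0, 0, 0, 0, 0, -0.2]
}}

```text
t: 38.15
ee_pos: [0.4905, 0.0549, 0.1763]
tool_rot: [0.902, -0.432, 0.0, -0.0]
contact_force: [0.1, 0.2, 0.1]
gripper_width: 0.0294
finger_force: 0.0
```

```bash
python3 -c "
from h import *
plan((.491,.0554,.1315,-51.1));o=robot.observe();print(o['moment'],o['joint_positions'].round(2))"
```

```text
t 38.15 at [0.4905 0.0549 0.1763] yaw -51.16 w 0.0294 F [0.1 0.2 0.1]
[-0.0, -0.002, 0.149, -0.0, -0.0, -0.001]
[0.00802155 0.05571781 0.01078403] [ 0.44  0.3  -0.48  0.   -0.78  0.24]
```

{"api": "step_arm", "payload": {
  "rows": [-0.3, 0, 0, 0.05, 0, 0, 0, -0.3, 0, 0, 0.1, 0, 0, 0, -0.3, 0, 0, 0.149, 0, 0, 0, -0.3, 0, 0, 0.149, 0, 0, 0, -0.3, 0, 0, 0.149, 0, 0, 0]
}}

```text
t: 38.65
ee_pos: [0.4907, 0.055, 0.1316]
tool_rot: [0.902, -0.431, 0.0, 0.0]
contact_force: [0.1, -0.1, 0.3]
gripper_width: 0.0297
finger_force: 0.0
```

{"api": "step_arm", "payload": {
  "rows": [-1, 0, 0, 0, 0, 0, 0, -1, 0, 0, 0, 0, 0, 0, -1, 0, 0, 0, 0, 0, 0, -1, 0, 0, 0, 0, 0, 0, -1, 0, 0, 0, 0, 0, 0]
}}

```text
t: 39.15
ee_pos: [0.4908, 0.055, 0.1324]
tool_rot: [0.903, -0.431, 0.001, -0.0]
contact_force: [-0.4, -0.6, 6.3]
gripper_width: 0.0073
finger_force: 69.4
```

{"api": "step_arm", "payload": {
  "rows": [-1, 0, 0, 0, 0, 0, 0.09, -1, 0, 0, 0, 0, 0, 0.18, -1, 0, 0, 0, 0, 0, 0.27, -1, 0, 0, 0, 0, 0, 0.36, -1, 0, 0, 0, 0, 0, 0.45]
}}

```text
t: 39.65
ee_pos: [0.4907, 0.055, 0.1324]
tool_rot: [-0.696, 0.718, -0.0, 0.0]
contact_force: [-1.7, -0.5, 5.4]
gripper_width: 0.0072
finger_force: 69.5
```

{"api": "step_arm", "payload": {
  "rows": [-1, 0, 0, 0, 0, 0, 0.09, -1, 0, 0, 0, 0, 0, 0.18, -1, 0, 0, 0, 0, 0, 0.27, -1, 0, 0, 0, 0, 0, 0.36, -1, 0, 0, 0, 0, 0, 0.45]
}}

```text
t: 40.15
ee_pos: [0.4906, 0.0549, 0.1324]
tool_rot: [-0.404, 0.915, -0.0, 0.0]
contact_force: [-3.1, -0.7, 8.0]
gripper_width: 0.0074
finger_force: 69.6
```

{"api": "step_arm", "payload": {
  "rows": [-1, 0, 0, 0, 0, 0, 0.09, -1, 0, 0, 0, 0, 0, 0.18, -1, 0, 0, 0, 0, 0, 0.27, -1, 0, 0, 0, 0, 0, 0.36, -1, 0, 0, 0, 0, 0, 0.45]
}}

```text
t: 40.65
ee_pos: [0.4905, 0.0551, 0.1324]
tool_rot: [-0.063, 0.998, 0.0, 0.0]
contact_force: [-2.8, 0.8, 8.4]
gripper_width: 0.008
finger_force: 69.6
```

```bash
python3 -c "
from h import *
plan();o=robot.observe();print(o['moment'],o['joint_efforts'][5],o['joint_positions'].round(2))"
```

```text
t 40.65 at [0.4905 0.0551 0.1324] yaw -172.83 w 0.008 F [-2.8  0.8  8.4]
[0.04022759 0.77169598 0.08825883] 0.7882942445576191 [ 0.44  0.37 -0.53  0.   -0.67 -1.89]
```

{"api": "step_arm", "payload": {
  "rows": [-1, 0, 0, 0, 0, 0, 0.09, -1, 0, 0, 0, 0, 0, 0.18, -1, 0, 0, 0, 0, 0, 0.27, -1, 0, 0, 0, 0, 0, 0.36, -1, 0, 0, 0, 0, 0, 0.45]
}}

```text
t: 41.15
ee_pos: [0.4905, 0.0551, 0.1324]
tool_rot: [0.287, 0.958, 0.0, 0.0]
contact_force: [-2.7, 1.4, 7.5]
gripper_width: 0.0076
finger_force: 69.6
```

{"api": "step_arm", "payload": {
  "rows": [-1, 0, 0, 0, 0, 0, 0.05, -1, 0, 0, 0, 0, 0, 0.1, -1, 0, 0, 0, 0, 0, 0.15, -1, 0, 0, 0, 0, 0, 0.2, -1, 0, 0, 0, 0, 0, 0.2]
}}

```text
t: 41.65
ee_pos: [0.4906, 0.0552, 0.1324]
tool_rot: [0.431, 0.902, 0.0, 0.0]
contact_force: [-2.9, -0.0, 7.2]
gripper_width: 0.0073
finger_force: 69.6
```

```bash
python3 -c "
from h import *
plan();o=robot.observe();print(o['moment'],o['joint_efforts'][5],o['joint_positions'].round(2))"
```

```text
t 41.65 at [0.4906 0.0552 0.1324] yaw 128.89 w 0.0073 F [-2.9 -0.   7.2]
[ 0.25743166  0.77673768 -0.01285813] -0.19783261232078075 [ 0.44  0.37 -0.53 -0.   -0.67 -2.9 ]
```

{"api": "step_arm", "payload": {
  "rows": [-0.3, 0, 0, 0, 0, 0, 0, -0.3, 0, 0, 0, 0, 0, 0, -0.3, 0, 0, -0.03, 0, 0, 0, -0.3, 0, 0, -0.1, 0, 0, 0, -0.3, 0, 0, -0.15, 0, 0, 0]
}}

```text
t: 42.15
ee_pos: [0.4909, 0.055, 0.1777]
tool_rot: [0.431, 0.902, 0.0, 0.0]
contact_force: [0.7, 0.6, -0.4]
gripper_width: 0.0301
finger_force: 0.0
```

{"api": "step_arm", "payload": {
  "rows": [-0.3, 0, 0, 0, 0, 0, -0.45, -0.3, 0, 0, 0, 0, 0, -0.45, -0.3, 0, 0, 0, 0, 0, -0.45, -0.3, 0, 0, 0, 0, 0, -0.45, -0.3, 0, 0, 0, 0, 0, -0.45]
}}

```text
t: 42.65
ee_pos: [0.4906, 0.055, 0.177]
tool_rot: [0.089, 0.996, 0.0, 0.0]
contact_force: [-0.2, 0.2, -0.3]
gripper_width: 0.0298
finger_force: 0.0
```

{"api": "step_arm", "payload": {
  "rows": [-0.3, 0, 0, 0, 0, 0, -0.45, -0.3, 0, 0, 0, 0, 0, -0.45, -0.3, 0, 0, 0, 0, 0, -0.45, -0.3, 0, 0, 0, 0, 0, -0.45, -0.3, 0, 0, 0, 0, 0, -0.45]
}}

```text
t: 43.15
ee_pos: [0.4906, 0.055, 0.1769]
tool_rot: [-0.261, 0.965, 0.0, 0.0]
contact_force: [0.2, 1.0, 0.3]
gripper_width: 0.03
finger_force: 0.0
```

{"api": "step_arm", "payload": {
  "rows": [-0.3, 0, 0, 0, 0, 0, -0.45, -0.3, 0, 0, 0, 0, 0, -0.45, -0.3, 0, 0, 0, 0, 0, -0.45, -0.3, 0, 0, 0, 0, 0, -0.45, -0.3, 0, 0, 0, 0, 0, -0.45]
}}

```text
t: 43.65
ee_pos: [0.4906, 0.055, 0.1769]
tool_rot: [-0.579, 0.815, -0.0, 0.0]
contact_force: [0.0, 0.1, -0.8]
gripper_width: 0.0297
finger_force: 0.0
```

{"api": "step_arm", "payload": {
  "rows": [-0.3, 0, 0, 0, 0, 0, -0.45, -0.3, 0, 0, 0, 0, 0, -0.45, -0.3, 0, 0, 0, 0, 0, -0.45, -0.3, 0, 0, 0, 0, 0, -0.45, -0.3, 0, 0, 0, 0, 0, -0.45]
}}

```text
t: 44.15
ee_pos: [0.4906, 0.055, 0.1769]
tool_rot: [0.825, -0.565, 0.0, -0.0]
contact_force: [-0.3, 0.6, -1.1]
gripper_width: 0.0299
finger_force: 0.0
```

{"api": "step_arm", "payload": {
  "rows": [-0.3, 0, 0, 0, 0, 0, -0.2, -0.3, 0, 0, 0, 0, 0, -0.2, -0.3, 0, 0, 0, 0, 0, -0.2, -0.3, 0, 0, 0, 0, 0, -0.2, -0.3, 0, 0, 0, 0, 0, -0.2]
}}

```text
t: 44.65
ee_pos: [0.4905, 0.0549, 0.1766]
tool_rot: [0.902, -0.432, 0.0, -0.0]
contact_force: [0.4, -1.1, -0.2]
gripper_width: 0.0303
finger_force: 0.0
```

{"api": "step_arm", "payload": {
  "rows": [-0.3, 0, 0, 0.05, 0, 0, 0, -0.3, 0, 0, 0.1, 0, 0, 0, -0.3, 0, 0, 0.149, 0, 0, 0, -0.3, 0, 0, 0.149, 0, 0, 0, -0.3, 0, 0, 0.149, 0, 0, 0]
}}

```text
t: 45.15
ee_pos: [0.4907, 0.055, 0.1319]
tool_rot: [0.902, -0.431, -0.0, 0.0]
contact_force: [0.2, 0.1, 0.1]
gripper_width: 0.0301
finger_force: 0.0
```

{"api": "step_arm", "payload": {
  "rows": [-1, 0, 0, 0, 0, 0, 0, -1, 0, 0, 0, 0, 0, 0, -1, 0, 0, 0, 0, 0, 0, -1, 0, 0, 0, 0, 0, 0, -1, 0, 0, 0, 0, 0, 0]
}}

```text
t: 45.65
ee_pos: [0.4908, 0.055, 0.1327]
tool_rot: [0.902, -0.431, 0.001, -0.0]
contact_force: [-1.2, -0.6, 5.9]
gripper_width: 0.0074
finger_force: 69.3
```

```bash
python3 -c "
from h import *
plan();o=robot.observe();print(o['moment'],o['joint_efforts'][5],o['joint_positions'].round(2))"
```

```text
t 45.65 at [0.4908 0.055  0.1327] yaw -51.03 w 0.0074 F [-1.2 -0.6  5.9]
[-0.14942177  0.41691982 -0.02057348] 0.01924486190546304 [ 0.44  0.37 -0.53  0.   -0.67  0.24]
```

{"api": "step_arm", "payload": {
  "rows": [-1, 0, 0, 0, 0, 0, 0.03, -1, 0, 0, 0, 0, 0, 0.06, -1, 0, 0, 0, 0, 0, 0.09, -1, 0, 0, 0, 0, 0, 0.12, -1, 0, 0, 0, 0, 0, 0.12]
}}

```text
t: 46.15
ee_pos: [0.4909, 0.0551, 0.1328]
tool_rot: [0.86, -0.51, 0.001, 0.0]
contact_force: [-2.3, -0.1, 4.8]
gripper_width: 0.008
finger_force: 88.5
```

```bash
python3 -c "
from h import *
plan();o=robot.observe();print(o['moment'],o['joint_efforts'][5],o['joint_positions'].round(2))"
```

```text
t 46.15 at [0.4909 0.0551 0.1328] yaw -61.39 w 0.008 F [-2.3 -0.1  4.8]
[-0.11791303  0.60742555  1.66206473] -1.800650842487812 [ 0.44  0.37 -0.53  0.   -0.67  0.05]
```

{"api": "step_arm", "payload": {
  "rows": [-1, 0, 0, 0, 0, 0, 0.03, -1, 0, 0, 0, 0, 0, 0.06, -1, 0, 0, 0, 0, 0, 0.09, -1, 0, 0, 0, 0, 0, 0.12, -1, 0, 0, 0, 0, 0, 0.12]
}}

```text
t: 46.65
ee_pos: [0.4909, 0.0552, 0.133]
tool_rot: [0.811, -0.585, 0.001, 0.001]
contact_force: [-3.4, -0.8, 6.3]
gripper_width: 0.0074
finger_force: 170.3
```

```bash
python3 -c "
from h import *
plan();o=robot.observe();print(o['moment'],o['joint_efforts'][5],o['joint_positions'].round(2))"
```

```text
t 46.65 at [0.4909 0.0552 0.133 ] yaw -71.56 w 0.0074 F [-3.4 -0.8  6.3]
[-0.05903951  0.9854935   3.87223461] -4.01280865073204 [ 0.44  0.37 -0.53  0.01 -0.67 -0.13]
```

{"api": "step_arm", "payload": {
  "rows": [-1, 0, 0, 0, 0, 0, -0.06, -1, 0, 0, 0, 0, 0, -0.12, -1, 0, 0, 0, 0, 0, -0.16, -1, 0, 0, 0, 0, 0, -0.16, -1, 0, 0, 0, 0, 0, -0.16]
}}

```text
t: 47.15
ee_pos: [0.4908, 0.0551, 0.1327]
tool_rot: [0.875, -0.484, 0.001, 0.0]
contact_force: [-2.2, -0.5, 4.8]
gripper_width: 0.0077
finger_force: 71.1
```

```bash
python3 -c "
from h import *
plan();o=robot.observe();print(o['moment'],o['joint_efforts'][5])"
```

```text
t 47.15 at [0.4908 0.0551 0.1327] yaw -57.96 w 0.0077 F [-2.2 -0.5  4.8]
[-0.17454855  0.50035254  0.93878355] -0.9168179892003536
```

{"api": "step_arm", "payload": {
  "rows": [-0.3, 0, 0, 0, 0, 0, 0, -0.3, 0, 0, 0, 0, 0, 0, -0.3, 0, 0, -0.03, 0, 0, 0, -0.3, 0, 0, -0.12, 0, 0, 0, -0.3, 0, 0, -0.24, 0, 0, 0]
}}

```text
t: 47.65
ee_pos: [0.4897, 0.0546, 0.2036]
tool_rot: [0.873, -0.487, -0.001, 0.002]
contact_force: [1.2, 0.5, -0.0]
gripper_width: 0.0299
finger_force: 0.0
```

Run:
```python
from h import *
plan((.495,-.0543,.20,-87.6),(.495,-.0543,.126,-87.6))
import pickle
c,im=save('wrist','w9.png');pickle.dump(c,open('w9.pkl','wb'))
```

```text
t 47.65 at [0.4897 0.0546 0.2036] yaw -58.28 w 0.0299 F [ 1.2  0.5 -0. ]
[0.318, 0.176, 0.012, 0.003, -0.0, 0.326]
[-0.0, -0.0, 0.247, 0.0, 0.0, 0.0]
```

{"api": "step_arm", "payload": {
  "rows": [-0.3, 0.318, 0.176, 0.01, 0, 0, 0.326, -0.3, 0.318, 0.176, 0.01, 0, 0, 0.326, -0.3, 0.318, 0.176, 0.01, 0, 0, 0.326, -0.3, 0.318, 0.176, 0.01, 0, 0, 0.326, -0.3, 0.318, 0.176, 0.01, 0, 0, 0.326]
}}

```text
t: 48.2
ee_pos: [0.4959, -0.0546, 0.2011]
tool_rot: [0.721, -0.693, 0.0, -0.0]
contact_force: [-0.1, 0.6, -1.2]
gripper_width: 0.0299
finger_force: 0.0
```

{"api": "step_arm", "payload": {
  "rows": [-0.3, 0, 0, 0, 0, 0, 0, -0.3, 0, 0, 0, 0, 0, 0, -0.3, 0, 0, 0, 0, 0, 0, -0.3, 0, 0, 0, 0, 0, 0, -0.3, 0, 0, 0, 0, 0, 0]
}}

```text
t: 48.7
ee_pos: [0.4958, -0.0537, 0.2007]
tool_rot: [0.722, -0.692, 0.0, -0.0]
contact_force: [-0.0, 0.2, -0.4]
gripper_width: 0.0303
finger_force: 0.0
```

Run:
```python
from h import *
plan((.495,-.0543,.126,-87.6))
c,im=save('wrist','w10.png')
for z,dx,dy in((.082,-6,-22),(.082,6,-22),(.082,6,22),(.082,-6,22)):
    P=np.array([.586,.0042,z])+R.from_euler('z',2.4,degrees=True).apply([-.093+dx/1e3,-.055+dy/1e3,0]);q=proj(c,P)
    cv2.circle(im,(int(q[0]),int(q[1])),2,(255,0,0),-1)
cv2.imwrite('pics/w10b.png',cv2.resize(im[:,:,::-1],(800,600)))
```

```text
t 48.7 at [ 0.4958 -0.0537  0.2007] yaw -87.54 w 0.0303 F [-0.   0.2 -0.4]
[0.002, 0.003, 0.249, -0.0, -0.0, 0.001]
```

View pics/w10b.png

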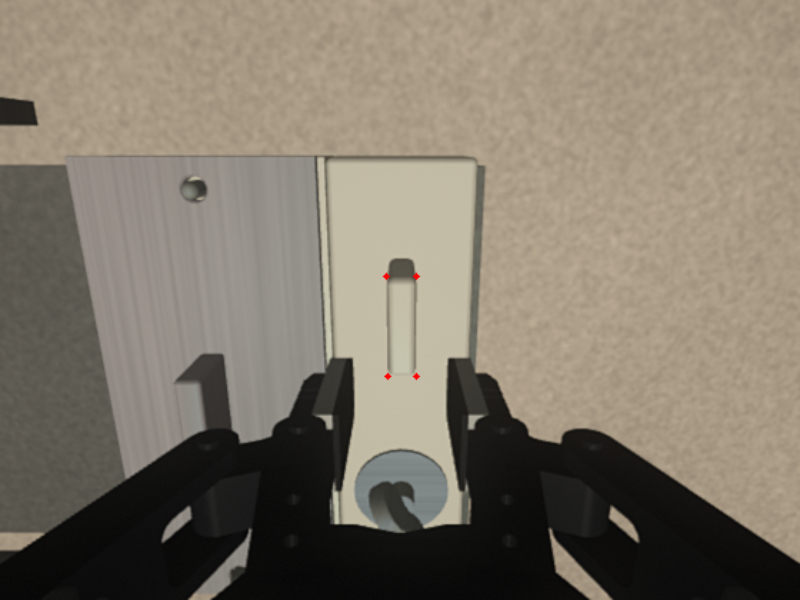

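{"api": "step_arm", "payload": {
  "rows": [-0.3, 0.002, 0.002, 0.08, 0, 0, 0, -0.3, 0.002, 0.002, 0.16, 0, 0, 0, -0.3, 0.002, 0.002, 0.24, 0, 0, 0, -0.3, 0.002, 0.002, 0.249, 0, 0, 0, -0.3, 0.002, 0.002, 0.249, 0, 0, 0]
}}

```text
t: 49.25
ee_pos: [0.4953, -0.0546, 0.1258]
tool_rot: [0.722, -0.692, -0.0, 0.001]
contact_force: [0.4, -0.4, 0.3]
gripper_width: 0.03
finger_force: 0.0
```

{"api": "step_arm", "payload": {
  "rows": [-1, 0, 0, 0, 0, 0, 0, -1, 0, 0, 0, 0, 0, 0, -1, 0, 0, 0, 0, 0, 0, -1, 0, 0, 0, 0, 0, 0, -1, 0, 0, 0, 0, 0, 0],
  "newtons": 60
}}

```text
t: 49.75
ee_pos: [0.4958, -0.0545, 0.1273]
tool_rot: [0.722, -0.692, 0.001, -0.001]
contact_force: [-1.3, 0.5, 6.8]
gripper_width: 0.011
finger_force: 61.1
```

{"api": "step_arm", "payload": {
  "rows": [-1, 0, -0.02, 0, 0, 0, 0, -1, 0, -0.06, 0, 0, 0, 0, -1, 0, -0.1, 0, 0, 0, 0, -1, 0, -0.14, 0, 0, 0, 0, -1, 0, -0.18, 0, 0, 0, 0]
}}

```text
t: 50.25
ee_pos: [0.5485, -0.0523, 0.1273]
tool_rot: [0.722, -0.692, -0.001, 0.001]
contact_force: [-4.7, 1.6, 8.5]
gripper_width: 0.011
finger_force: 61.6
```

{"api": "step_arm", "payload": {
  "rows": [-1, 0, -0.04, 0, 0, 0, 0, -1, 0, -0.08, 0, 0, 0, 0, -1, 0, -0.12, 0, 0, 0, 0, -1, 0, -0.16, 0, 0, 0, 0, -1, 0, -0.19, 0, 0, 0, 0]
}}

```text
t: 50.75
ee_pos: [0.6059, -0.0498, 0.1273]
tool_rot: [0.722, -0.692, -0.0, 0.0]
contact_force: [-5.0, 2.2, 7.9]
gripper_width: 0.0108
finger_force: 61.3
```

```bash
python3 -c "
from h import *
plan()"
```

```text
t 50.75 at [ 0.6059 -0.0498  0.1273] yaw -87.57 w 0.0108 F [-5.   2.2  7.9]
```

{"api": "step_arm", "payload": {
  "rows": [-1, 0, -0.02, 0, 0, 0, 0, -1, 0, -0.04, 0, 0, 0, 0, -1, 0, -0.055, 0, 0, 0, 0, -1, 0, -0.065, 0, 0, 0, 0, -1, 0, -0.065, 0, 0, 0, 0]
}}

```text
t: 51.25
ee_pos: [0.6234, -0.0491, 0.1273]
tool_rot: [0.722, -0.692, -0.002, 0.002]
contact_force: [-10.1, 1.4, 10.9]
gripper_width: 0.0109
finger_force: 61.7
```

{"api": "step_arm", "payload": {
  "rows": [-1, 0, -0.005, 0, 0, 0, 0, -1, 0, -0.01, 0, 0, 0, 0, -1, 0, -0.01, 0, 0, 0, 0, -1, 0, -0.01, 0, 0, 0, 0, -1, 0, -0.01, 0, 0, 0, 0]
}}

```text
t: 51.75
ee_pos: [0.6238, -0.0491, 0.1273]
tool_rot: [0.722, -0.692, -0.004, 0.004]
contact_force: [-16.8, 2.9, 15.9]
gripper_width: 0.0109
finger_force: 62.4
```

{"api": "step_arm", "payload": {
  "rows": [-1, 0, 0.008, 0, 0, 0, 0, -1, 0, 0.008, 0, 0, 0, 0, -0.3, 0, 0.008, 0, 0, 0, 0, -0.3, 0, 0.008, 0, 0, 0, 0, -0.3, 0, 0.008, 0, 0, 0, 0]
}}

```text
t: 52.25
ee_pos: [0.6242, -0.0492, 0.1257]
tool_rot: [0.722, -0.692, -0.002, 0.002]
contact_force: [-7.1, 0.6, 3.0]
gripper_width: 0.0299
finger_force: 0.0
```

{"api": "step_arm", "payload": {
  "rows": [-0.3, 0, 0, -0.05, 0, 0, 0, -0.3, 0, 0, -0.12, 0, 0, 0, -0.3, 0, 0, -0.2, 0, 0, 0, -0.3, 0, 0.1, -0.3, 0, 0, 0, -0.3, 0, 0.2, -0.4, 0, 0, 0]
}}

```text
t: 52.75
ee_pos: [0.5663, -0.0516, 0.2464]
tool_rot: [0.722, -0.692, 0.0, -0.0]
contact_force: [-0.1, 0.7, -0.9]
gripper_width: 0.0299
finger_force: 0.0
```

{"api": "step_arm", "payload": {
  "rows": [-0.3, 0, 0.15, -0.1, 0, 0, 0, -0.3, 0, 0.2, -0.1, 0, 0, 0, -0.3, 0, 0.2, -0.1, 0, 0, 0, -0.3, 0, 0.2, -0.1, 0, 0, 0, -0.3, 0, 0.2, -0.1, 0, 0, 0]
}}

```text
t: 53.25
ee_pos: [0.5072, -0.054, 0.2754]
tool_rot: [0.722, -0.692, -0.0, 0.0]
contact_force: [0.8, -0.2, 0.7]
gripper_width: 0.0297
finger_force: 0.0
```

Run:
```python
from h import *
plan()
c,im=save('wrist','w11.png')
# compare tray lip: template check of tab/hole positions with the tray at q
g0=cv2.cvtColor(im,cv2.COLOR_RGB2GRAY); o=cv2.cvtColor(cv2.imread('pics/w10.png') if 0 else cv2.imread('pics/w8.png'),cv2.COLOR_BGR2GRAY)
# tray-deck front edge: scan along tray x at y=-0.09 (bay), z=.042
bx=R.from_euler('z',2.4,degrees=True)
for yy in(-.1,-.085):
    xs=np.arange(-.06,.12,.002);v=[]
    for x in xs:
        q=proj(c,np.array([.586,.0042,.042])+bx.apply([x-.0,yy,0])); u=np.round(q).astype(int)
        v.append(int(g0[u[1],u[0]]) if 0<=u[0]<560 and 0<=u[1]<420 else -1)
    print(yy,list(zip((xs*1000).round().astype(int).tolist(),v)))
```

```text
t 53.25 at [ 0.5072 -0.054   0.2754] yaw -87.58 w 0.0297 F [ 0.8 -0.2  0.7]
-0.1 [(-60, 105), (-58, 109), (-56, 109), (-54, 108), (-52, 109), (-50, 111), (-48, 111), (-46, 108), (-44, 107), (-42, 106), (-40, 111), (-38, 108), (-36, 110), (-34, 111), (-32, 116), (-30, 112), (-28, 110), (-26, 107), (-24, 108), (-22, 112), (-20, 113), (-18, 108), (-16, 109), (-14, 112), (-12, 110), (-10, 108), (-8, 108), (-6, 77), (-4, 80), (-2, 80), (0, 97), (2, 191), (4, 204), (6, 204), (8, 203), (10, 203), (12, 203), (14, 203), (16, 204), (18, 204), (20, 203), (22, 203), (24, 203), (26, 203), (28, 204), (30, 202), (32, 204), (34, 203), (36, 202), (38, 203), (40, 203), (42, 202), (44, 203), (46, 203), (48, 202), (50, 202), (52, 202), (54, 202), (56, 201), (58, 201), (60, 202), (62, 201), (64, 201), (66, 202), (68, 190), (70, 99), (72, 206), (74, 112), (76, 59), (78, 159), (80, 154), (82, 155), (84, 159), (86, 159), (88, 154), (90, 156), (92, 161), (94, 156), (96, 162), (98, 160), (100, 160), (102, 156), (104, 156), (106, 154), (108, 157), (110, 158), (112, 161), (114, 157), (116, 162), (118, 162)]
-0.
[... 321 characters left out ...]
 105), (-6, 77), (-4, 80), (-2, 79), (0, 108), (2, 181), (4, 205), (6, 204), (8, 204), (10, 203), (12, 204), (14, 203), (16, 203), (18, 204), (20, 203), (22, 204), (24, 204), (26, 203), (28, 203), (30, 203), (32, 204), (34, 203), (36, 202), (38, 203), (40, 203), (42, 203), (44, 203), (46, 203), (48, 203), (50, 203), (52, 201), (54, 202), (56, 201), (58, 202), (60, 201), (62, 202), (64, 201), (66, 202), (68, 171), (70, 129), (72, 206), (74, 175), (76, 81), (78, 162), (80, 156), (82, 155), (84, 160), (86, 158), (88, 156), (90, 156), (92, 163), (94, 157), (96, 164), (98, 163), (100, 160), (102, 158), (104, 157), (106, 154), (108, 159), (110, 160), (112, 162), (114, 159), (116, 163), (118, 163)]
```

```bash
python3 -c "
from bench import robot
print(robot.sign_off())"
```

```text
the job is handed in; nothing more can be done
None
```

I handed the job in at about 53 s, and sign-off gave no verdict: the three batteries present are under the cover on both pins, the key is wound to its hard stop, and the tray reads about 129 mm of 130 mm home.

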